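# Put the model railway buildings back on their own foundations

## Task

The three model buildings have been put back on one another's foundations: move each onto the foundation of its own footprint (freight shed on the oblong slab, signal cabin on the square slab, water tower on the round slab), centred on it, with the shed and the cabin squared up to the slab's edges. The vacant earth lot is free for parking a building meanwhile. Set the buildings down gently and upright, never dropping or tipping them over, and leave the boxcar, the loose tree and the paint jar where they are.

Things in the scene. Friction and masses are not known exactly. Their poses are not given: they have to be found in the camera images.
- freight_shed: Loose model shed: long white box, grey gabled roof; 54 mm in its x by 110 mm in its y (along the ridge; roof 118), vertical walls 42 mm high, ridge at 71 mm, about 0.14 kg. Origin: centre of its underside, z up. Grip the long walls (54 mm apart along its x) 10 to 40 mm up; the roof does not overhang them. Starts on the square slab, not quite square to it. Half a turn makes no difference.
- signal_cabin: Loose model cabin: white box with rows of windows, 56 by 56 mm, vertical walls 60 mm high, grey four-sided roof with a small chimney to 91 mm, about 0.12 kg. Origin: centre of its underside, x and y square to its walls, z up. Grip two facing walls 20 to 55 mm up. Starts on the round slab. Quarter turns make no difference.
- water_tower: Loose model water tower: round brick base, 54 mm diameter, up to 36 mm; above it a wooden tank, 60 mm diameter, from 36 to 80 mm; low grey cone roof to 96 mm; about 0.12 kg. Origin: centre of its underside, z up. Grip the tank 45 to 75 mm up. Starts on the oblong slab. Its yaw does not matter.
- found_long: Low fixed grey concrete slab on the layout, 6 mm thick, origin at the centre of its underside, z up. Oblong: 78 mm in its x by 134 mm in its y. The freight shed's place, the shed's long side along the slab's long side.
- found_square: Low fixed grey concrete slab on the layout, 6 mm thick, origin at the centre of its underside, z up. Square, 80 by 80 mm, x and y square to its edges. The signal cabin's place, walls parallel to the edges.
- found_round: Low fixed grey concrete slab on the layout, 6 mm thick, origin at the centre of its underside, z up. Round, 84 mm diameter. The water tower's place.
- vacant_lot: Fixed flat lot of bare brown earth, 100 mm in its x by 120 mm in its y, 4 mm thick, empty at the start; origin at the centre of its underside, z up. Free for parking a building.
- boxcar: Bystander, to be left alone: dark red-brown model boxcar, 36 mm by 142 mm (its y) by 46 mm high, on the track along the far side. Origin at the centre of its underside.
- model_tree: Bystander, to be left alone: loose model tree on a round base of 44 mm diameter, about 90 mm high, beside the building plots (left or right). Origin at the centre of its underside.
- paint_jar: Bystander, to be left alone: small glass paint jar with a white cap, 38 mm diameter, 45 mm high, on the other side of the plots from the tree. Origin at the centre of its underside.
Mind the look-alikes: they are no part of the job. Leave any red look-alike of the found_square alone.

How it is judged:
By the outcome, as a careful person would: the job done as asked, in the order asked, and still so for the second after the job is handed in, with the robot touching nothing.
It also fails if it takes over 93 s, if anything falls off the work surface, if the arm or the gripper's body presses on something with over 40 N, if the wrist force passes 120 N, or if a joint passes its speed limit or range.

## Robot

A 6-joint arm with a two-finger parallel gripper is mounted at the origin on the work surface. World frame = base frame: x ahead of the robot, y to its left, z up, the work surface at z = 0. Lengths are in m, angles in rad, forces in N, time in s.
With the tool pointing down it reaches from about 0.275 to 0.725 m from the base axis. Payload 5.6 kg.
Tool frame: the origin (TCP) lies at the very end of the fingers, on their centre line; the grasp point (between the pads) lies 19 mm behind it; z points along the fingers, y is the line along which they close (so a half turn about z gives the same grasp; the last joint's range is limited). The gripper opens to 85 mm and grips with 20 to 120 N. Pads are 22 mm wide; open, the fingers measure 114 mm over their backs; the gripper's body (76 mm by 85 mm) begins 54 mm behind the grasp point. The pads swing forward as they close: fully open they stand 13 mm farther back than shut.
Start: joints at [-1.007, 0.255, 0.108, 0, -1.424, -0.285], TCP at [0.151, -0.529, 0.231] pointing down, gripper open.
Joint ranges: [-2.95, 2.95], [-1.21, 1.97], [-1.09, 1.5], [-2.87, 1.71], [-2.94, -0.07], [-3.05, 3.05]. Speed limits (rad/s): [2.57, 2.57, 3.14, 3.14, 3.14, 3.14].

## Interface

Orientations are given as a unit quaternion [x, y, z, w].
In Python, from rig import robot gives the robot as it stands.
- The arm moves only by the tool play_rows, never from a script. Its argument "steps" is a list of rows, each an object with "hand": the opening, from -1 (shut) to 1 (fully open); "linear": the shift along the tool's x, y, z in parts of the range, where 1.0 means 1 m, a list of three; "delta_rot": the turn, a rotation vector about the tool's x, y, z in shares of 45 degrees (1.0 is 45 degrees), a list of three. A call has exactly 5 rows; each row is the pose to reach, as a shift and turn from the pose commanded when the call began, along the tool's axes at that moment; what a row does not reach only later rows make up. A row lasts 1/10 s, in which the tool goes at most 50 mm and 8.59 degrees, less where a joint would pass 70% of its speed; a pose out of reach is approached as far as the arm can. No shift or turn number may pass 1 either way. A call with a gripper value outside its range is refused whole. The fingers move at their own pace and stop on an object; the grip force is fixed at half the most. Time passes only in rows, so rows that repeat a pose let the fingers close, or fill a call up. It gives the time, the measured TCP pose, the force, the opening and the grip force at its end, in the units of the state.
- robot.observe(): the state, without advancing time (a new reading comes with each control period).
- robot.grab_frame(name): name is "side" or "top" or "wrist"; returns a dict with "img" (420x560x3 uint8, red, green, blue), "depth" (420x560 float32, m along the optical axis (not along the pixel's ray), 0 where there is no reading), "K" (3x3 intrinsics, pixels), "camera_from_world" (4x4, takes a point from world to camera coordinates); the wrist camera has in their place "mount" (4x4, takes a point from camera to tool coordinates, whose origin is the TCP and whose axes are the flange's). Camera axes: x right, y up, looking along -z (the intrinsics and any distortion apply to the point x, -y, -z); pixel columns grow to the right and rows downward; lengths in m; the calibration is good to about 2 mm. A picture is of the moment at which its call begins: read the wrist's pose just before it.
- robot.hand_in(): hands the job in; it is judged then, once.
The state is a dict: "time_s": time; "qpos": joint angles; "dq": joint speeds; "tau": joint torques, N m; "tcp_pos": TCP position; "tcp_rot": TCP orientation; "force": force on the tool from outside, world axes, zero at the start; "wrist_torque": the same for the moment, N m; "opening": finger opening in m; "grasp_force": force on a finger pad.
Only numpy, scipy, OpenCV 4.12 (cv2) and the standard library are available. Lean on these libraries where they do the work, as an engineer would, in place of code of your own. Each camera call takes 0.05 s, during which the arm holds its last target. There are 200 camera calls.

## Working session

There is one attempt and no reset: what is moved stays moved. The work goes in short steps, Python scripts to look and compute and a tool call to move; the robot and the scene stay as the last step left them, time stands still between calls to the robot, and variables do not carry over. Pictures are saved under pics/ and viewed, at most 14 in all, crops included, and the job is handed in when it is done.

Besides the shell and the picture viewer there is one more tool, called after ">>>" as name(argument=value, ...), one argument or row to a line, values as JSON. play_rows: Moves the arm, as the interface text tells. Its arguments: {"type":"object","properties":{"steps":{"type":"array","items":{"type":"object","properties":{"hand":{"type":"number"},"linear":{"type":"array","items":{"type":"number"}},"delta_rot":{"type":"array","items":{"type":"number"}}}}}},"required":["steps"]}

```bash
ls; mkdir -p pics
python3 - <<'E'
from rig import robot
import cv2,numpy as np
s=robot.observe(); print({k:np.round(v,3) for k,v in s.items()})
f=robot.grab_frame("top"); g=robot.grab_frame("side")
for n,a in(("top",f),("side",g)):
    cv2.imwrite(f"pics/{n}0.png",a["img"][:,:,::-1]); np.savez(f"{n}0.npz",**a)
    print(n,a["K"],a["camera_from_world"].round(3),[k for k in a])
E
```

```text
pics
{'time_s': np.float64(0.0), 'qpos': array([-1.007,  0.256,  0.107, -0.   , -1.424, -0.285]), 'dq': array([-0.   ,  0.002,  0.002, -0.001,  0.002, -0.001]), 'tau': array([ 1.0000e-03, -3.8663e+01,  2.3793e+01,  5.3650e+00, -6.0000e-03,
       -0.0000e+00]), 'tcp_pos': array([ 0.151, -0.528,  0.23 ]), 'tcp_rot': array([-0.139,  0.99 ,  0.001, -0.   ]), 'force': array([-0.096,  0.54 , -0.457]), 'wrist_torque': array([-0.041,  0.008,  0.04 ]), 'grasp_force': np.float64(0.0), 'opening': np.float64(0.085)}
top [[395.88063011   0.         283.94364241]
 [  0.         395.88063011 210.19393548]
 [  0.           0.           1.        ]] [[ 0.024 -0.999  0.038 -0.028]
 [ 0.982  0.03   0.184 -0.592]
 [-0.185  0.033  0.982 -0.895]
 [ 0.     0.     0.     1.   ]] ['img', 'depth', 'K', 'camera_from_world']
side [[413.15543184   0.         276.34011801]
 [  0.         413.15543184 207.30295084]
 [  0.           0.           1.        ]] [[-0.955 -0.296  0.006  0.58 ]
 [ 0.206 -0.648  0.734 -0.148]
 [-0.214  0.702  0.679 -1.131]
 [ 0.     0.     0.     1.   ]] ['img', 'depth', 'K', 'camera_from_world']
```

View pics/top0.png

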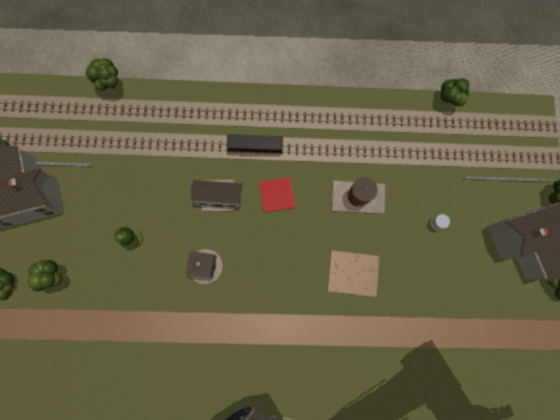

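View pics/side0.png

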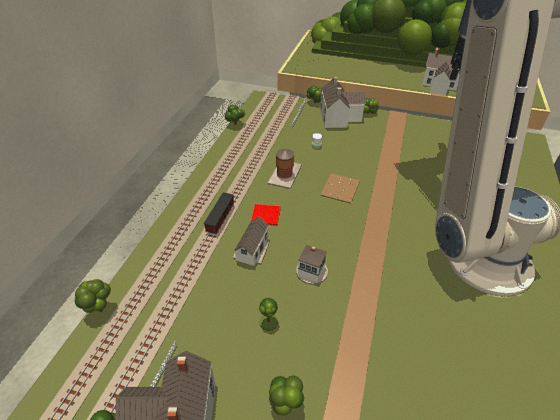

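The top view shows these candidates:

| Item | Pixel (col, row) |
|---|---|
| Shed, on a pale slab | 217,195 |
| Cabin, on the round slab | 203,265 |
| Tower, on the oblong slab | 362,193 |
| Earth lot | 354,273 |
| Red look-alike slab, to be ignored | 277,195 |
| Scenery houses, not part of the job | 20,190 and 540,240 |
| Boxcar | 255,144 |
| Tree | 125,237 |
| Jar | 440,223 |

Next I measure from the depth image.

```bash
cat > h.py <<'E'
import numpy as np, cv2
def load(n): return dict(np.load(n))
def cloud(f,T=None):
    """world xyz per pixel from depth; T world_from_camera"""
    K=f["K"]; d=f["depth"]; v,u=np.indices(d.shape)
    P=np.stack([(u-K[0,2])/K[0,0]*d,-(v-K[1,2])/K[1,1]*d,-d],-1)
    T=np.linalg.inv(f["camera_from_world"]) if T is None else T
    return P@T[:3,:3].T+T[:3,3]
E
python3 - <<'E'
from h import *
f=load("top0.npz"); W=cloud(f); img=f["img"]
ground=W[285:305,200:300]; print("ground z",ground[...,2].mean(),ground[...,2].std())
R={"shed":(188,175,247,215),"cabin":(180,245,228,290),"tower":(325,172,392,217),"lot":(322,245,386,300),"boxcar":(222,130,288,157),"tree":(108,222,142,250),"jar":(425,208,455,236)}
for n,(a,b,c,d) in R.items():
    w=W[b:d,a:c].reshape(-1,3); 
    print(n,"zmax",w[:,2].max().round(4))
    for z0,z1 in ((.0025,.009),(.035,.2),(.05,.2)):
        m=(w[:,2]>z0)&(w[:,2]<z1)
        if m.sum()>8:
            r=cv2.minAreaRect(w[m,:2].astype(np.float32)*1000); print("  z",z0,z1,m.sum(),"rect",np.round(r[0],1),np.round(r[1],1),round(r[2],1),"mean",(w[m].mean(0)*1000).round(1), "zmed",np.median(w[m,2]).round(4))
big=cv2.resize(img[168:300,185:395],None,fx=3.8,fy=3.8,interpolation=cv2.INTER_CUBIC)
cv2.imwrite("pics/crop0.png",big[:,:,::-1])
E
```

```text
ground z 0.003963854419091863 0.06622837669757863
shed zmax 0.9887
  z 0.0025 0.009 250 rect [637.5 157.6] [100.9 147.5] 1.6 mean [624.  155.3   5.2] zmed 0.0052
  z 0.035 0.2 1136 rect [632.3 153.4] [118.5  54.5] 87.6 mean [628.2 153.4  64.1] zmed 0.0645
  z 0.05 0.2 1070 rect [632.5 153.4] [118.6  53.8] 87.9 mean [629.5 153.3  65.3] zmed 0.0654
cabin zmax 0.9887
  z 0.0025 0.009 338 rect [455.8 179.5] [108.  112.9] 2.9 mean [450.4 165.5   5.3] zmed 0.0054
  z 0.035 0.2 667 rect [457.7 180.3] [57.3 56.3] 83.3 mean [457.1 177.2  74.9] zmed 0.0751
  z 0.05 0.2 644 rect [457.7 180.3] [57.3 56.3] 83.3 mean [457.2 178.   76.1] zmed 0.0754
tower zmax 0.9887
  z 0.0025 0.009 1025 rect [ 651.1 -204.1] [116.5 175. ] 2.0 mean [ 638.9 -197.6    5.7] zmed 0.0057
  z 0.035 0.2 615 rect [ 642.8 -198.3] [58.3 59.5] 88.9 mean [ 638.5 -194.9   86.8] zmed 0.0907
  z 0.05 0.2 596 rect [ 642.9 -198.6] [58.4 59.1] 86.9 mean [ 638.9 -195.2   88.1] zmed 0.0909
lot zmax 0.9887
  z 0.0025 0.009 1625 rect [ 452.6 -190. ] [132.7 158.3] 0.9 mean [ 449.7 -188.7    4.4] zmed 0.0043
boxcar zmax 0.9887
  z 0.0025 0.009 153 rect [778.4  67.3] [ 71.9 169.8] 2.2 mean [768.3  62.7   3.7] zmed 0.0035
  z 0.035 0.2 841 rect [765.9  67. ] [141.   37.6] 89.7 mean [764.8  66.6  45.6] zmed 0.0459
  z 0.05 0.2 12 rect [761.3  60.4] [ 21.4 126.6] 1.8 mean [760.9  64.5  50.4] zmed 0.0502
tree zmax 0.9887
  z 0.0025 0.009 152 rect [526.6 377.7] [67.1 82. ] 1.6 mean [518.8 355.2   4.7] zmed 0.0044
  z 0.035 0.2 286 rect [518.9 356.4] [40.3 38.5] 48.9 mean [517.5 353.3  76.6] zmed 0.0778
  z 0.05 0.2 286 rect [518.9 356.4] [40.3 38.5] 48.9 mean [517.5 353.3  76.6] zmed 0.0778
jar zmax 0.9887
  z 0.0025 0.009 67 rect [ 585.3 -414. ] [70.  74.2] 1.4 mean [ 584.5 -413.5    3.6] zmed 0.0032
  z 0.035 0.2 173 rect [ 578.4 -399.3] [34.1 32.3] 83.0 mean [ 578.5 -398.2   44.2] zmed 0.0446
```

View pics/crop0.png

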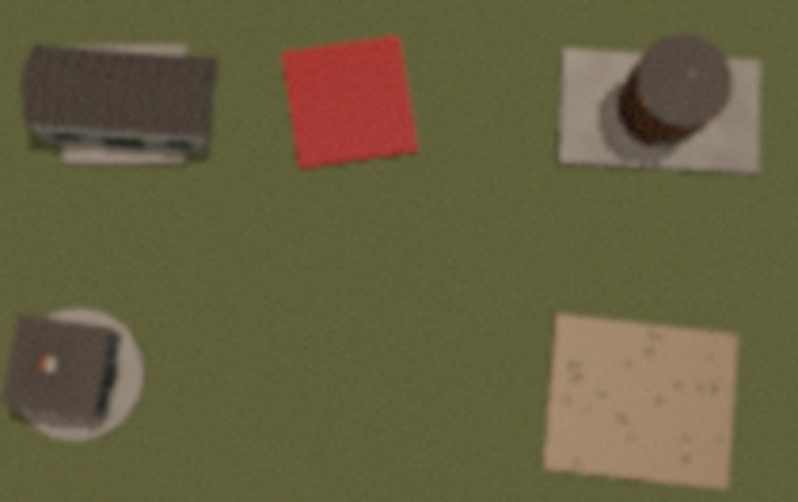

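The crop shows the shed on the pale square slab, the cabin on the round slab, the tower on the oblong one, and the red slab between them, which is the look-alike to leave alone. I now fit the slab poses to the colour edges.

```bash
cat >> h.py <<'E'
from scipy.optimize import minimize
def plane_xy(f,z,T=None):
    K=f["K"]; v,u=np.indices(f["depth"].shape)
    T=np.linalg.inv(f["camera_from_world"]) if T is None else T
    d=np.stack([(u-K[0,2])/K[0,0],-(v-K[1,2])/K[1,1],-np.ones(u.shape)],-1)@T[:3,:3].T
    return T[:2,3]+d[...,:2]*((z-T[2,3])/d[...,2])[...,None]
def sd(xy,p,size):
    q=xy-p[:2]
    if len(size)==1: return np.hypot(q[:,0],q[:,1])-size[0]/2
    c,s=np.cos(p[2]),np.sin(p[2]); l=np.abs(np.c_[q[:,0]*c+q[:,1]*s,-q[:,0]*s+q[:,1]*c])-np.array(size)/2
    return l.max(1)
def fit_slab(f,p0,size,z,lim=.075,ch=2,T=None,hmax=.012):
    """fit (x,y,yaw) of a flat slab by soft colour edge; pixels of tall things are left out"""
    W=cloud(f,T); xy=plane_xy(f,z,T); tall=cv2.dilate(((W[...,2]>hmax)|(f["depth"]==0)).astype(np.uint8),np.ones((3,3)))
    B=f["img"][...,ch].astype(float)
    near=sd(xy.reshape(-1,2),p0,size).reshape(B.shape)
    use=(near<.022)&(tall==0)
    lo=np.median(B[use&(near>.008)]); hi=np.median(B[use&(near<-.006)])
    m=np.clip((B[use]-lo)/(hi-lo),0,1.); X=xy[use]
    cost=lambda p: np.mean((m-1/(1+np.exp(np.clip(sd(X,p,size)/.0008,-50,50))))**2)
    best=None
    for dy in (-.08,0,.08):
        q=np.array(p0,float); q[2]+=dy
        r=minimize(cost,q,method="Nelder-Mead",options=dict(initial_simplex=q+np.vstack([np.zeros(3),np.diag([.006,.006,.05])]),xatol=1e-5,fatol=1e-9,maxiter=2000))
        if best is None or r.fun<best.fun: best=r
    return best.x,best.fun,use.sum(),lo,hi
E
python3 - <<'E'
from h import *
S={"long":((.632,-.191,0),(.078,.134),.006),"square":((.628,.15,0),(.08,.08),.006),"round":((.455,.17,0),(.084,),.006),"lot":((.452,-.187,0),(.1,.12),.004)}
for c in("top","side"):
    f=load(c+"0.npz")
    for n,(p,s,z) in S.items():
        r=fit_slab(f,p,s,z); print(c,n,(r[0][:2]*1000).round(1),np.degrees(r[0][2]).round(2),"cost %.4f n %d lo %.0f hi %.0f"%r[1:])
    W=cloud(f)
    for n,c0 in {"shed":(.632,.153),"cabin":(.458,.18),"tower":(.643,-.198)}.items():
        h={"shed":(.047,.08),"cabin":(.065,.1),"tower":(.085,.105)}[n]
        m=(np.hypot(W[...,0]-c0[0],W[...,1]-c0[1])<.075)&(W[...,2]>h[0])&(W[...,2]<h[1])
        r=cv2.minAreaRect(W[m][:,:2].astype(np.float32)*1000)
        print(c,n,np.round(r[0],1),np.round(r[1],1),round(r[2],2),m.sum(),"zmax",W[m][:,2].max().round(4))
    g=(np.hypot(W[...,0]-.45,W[...,1])<.05); print("ground",np.median(W[g][:,2]),W[g][:,2].std())
E
```

```text
top long [ 643.1 -203.1] -1.64 cost 0.0155 n 2393 lo 59 hi 109
top square [635.9 156.4] 2.62 cost 0.0085 n 1071 lo 58 hi 100
top round [457.2 176.1] -8.44 cost 0.0076 n 1337 lo 58 hi 117
top lot [ 449.3 -188.9] -5.05 cost 0.0026 n 3767 lo 58 hi 106
top shed [632.4 153.4] [118.4  54.4] 87.54 1085 zmax 0.0793
top cabin [458.1 180.6] [56.4 55.8] 83.07 611 zmax 0.0994
top tower [ 643.2 -198.6] [57.7 58.8] 88.88 487 zmax 0.1041
ground 0.0015172462548024845 0.4880708586080062
side long [ 639.2 -199.3] -1.38 cost 0.0324 n 805 lo 74 hi 152
side square [631.5 159.3] 2.46 cost 0.0099 n 610 lo 75 hi 123
side round [453.  180.4] -7.85 cost 0.0158 n 645 lo 74 hi 99
side lot [ 446. -187.] -4.92 cost 0.0168 n 1364 lo 73 hi 89
side shed [629.3 154.9] [121.8  54.4] 87.75 691 zmax 0.0787
side cabin [455.1 184.2] [55.2 56.4] 83.88 389 zmax 0.0975
side tower [ 639.8 -196.2] [55.3 57.1] 8.19 145 zmax 0.1015
ground -0.0013972604064066974 0.0017424071962657596
```

```bash
cat >> h.py <<'E'
from scipy.spatial.transform import Rotation as Ro
def tgt(s,x,y,z,yaw,flip=None):
    """shift (mm) and turn (deg) in tool axes to TCP x,y,z (m) pointing down with tool y at yaw deg (mod 180)"""
    R=Ro.from_quat(s["tcp_rot"]); ty=R.apply([0,1,0]); now=np.degrees(np.arctan2(ty[1],ty[0]))
    d=(yaw-now+90)%180-90
    if flip: d+=flip
    a=np.radians(now+d); Y=[np.cos(a),np.sin(a),0]; Z=[0,0,-1]; M=Ro.from_matrix(np.c_[np.cross(Y,Z),Y,Z])
    print("now",np.round(s["tcp_pos"],4),"yaw %.2f t %.2f q"%(now,s["time_s"]),np.round(s["qpos"],2),"open %.4f F"%s["opening"],np.round(s["force"],1),"\n shift",R.inv().apply(np.array([x,y,z])-s["tcp_pos"]).round(4),"turn",np.degrees((R.inv()*M).as_rotvec()).round(2))
E
python3 - <<'E'
from h import *; from rig import robot
s=robot.observe(); tgt(s,.60,-.198,.26,90); tgt(s,.641,-.197,.26,90)
E
```

```text
now [ 0.1513 -0.5283  0.2305] yaw 105.97 t 0.10 q [-1.01  0.26  0.11 -0.   -1.42 -0.28] open 0.0857 F [-0.9  0.7  0.1] 
 shift [-0.5223  0.1942 -0.0292] turn [ 0.1  -0.02 15.97]
now [ 0.1513 -0.5283  0.2305] yaw 105.97 t 0.10 q [-1.01  0.26  0.11 -0.   -1.42 -0.28] open 0.0857 F [-0.9  0.7  0.1] 
 shift [-0.562   0.1839 -0.0293] turn [ 0.1  -0.02 15.97]
```

The rows are not in the units I measure in: turns go in shares of 45 degrees. I convert before sending: 8 degrees is 0.1778.

>>> play_rows(
  steps=[
    {"hand":1,"linear":[-0.045,0.016,-0.003],"delta_rot":[0,0,0.0444]},
    {"hand":1,"linear":[-0.09,0.032,-0.006],"delta_rot":[0,0,0.0889]},
    {"hand":1,"linear":[-0.135,0.048,-0.009],"delta_rot":[0,0,0.1333]},
    {"hand":1,"linear":[-0.18,0.064,-0.012],"delta_rot":[0,0,0.1778]},
    {"hand":1,"linear":[-0.225,0.08,-0.015],"delta_rot":[0,0,0.1778]},
  ],
)

```text
time_s: 0.6
tcp_pos: [0.3468, -0.3884, 0.2461]
tcp_rot: [-0.069, 0.998, 0.0, -0.0]
force: [0.6, -0.0, 0.2]
opening: 0.0855
grasp_force: 0.0
```

Scaled: 8 degrees is 0.1778.

>>> play_rows(
  steps=[
    {"hand":1,"linear":[-0.045,0.016,-0.003],"delta_rot":[0,0,0.0444]},
    {"hand":1,"linear":[-0.09,0.032,-0.006],"delta_rot":[0,0,0.0889]},
    {"hand":1,"linear":[-0.135,0.048,-0.009],"delta_rot":[0,0,0.1333]},
    {"hand":1,"linear":[-0.18,0.064,-0.012],"delta_rot":[0,0,0.1778]},
    {"hand":1,"linear":[-0.225,0.08,-0.015],"delta_rot":[0,0,0.1778]},
  ],
)

```text
time_s: 1.1
tcp_pos: [0.5588, -0.2781, 0.261]
tcp_rot: [0.001, 1.0, 0.0, -0.0]
force: [0.8, -1.9, 0.1]
opening: 0.0859
grasp_force: 0.0
```

Run:
```python
from h import *; from rig import robot
s=robot.observe(); tgt(s,.60,-.198,.26,90)
```

```text
now [ 0.5588 -0.2781  0.261 ] yaw 89.93 t 1.10 q [-0.21  0.4   0.39 -0.   -1.56 -1.36] open 0.0859 F [ 0.8 -1.9  0.1] 
 shift [-0.0412  0.0802  0.001 ] turn [ 0.02 -0.04 -0.07]
```

>>> play_rows(
  steps=[
    {"hand":1,"linear":[-0.015,0.03,0],"delta_rot":[0,0,0]},
    {"hand":1,"linear":[-0.03,0.06,0],"delta_rot":[0,0,0]},
    {"hand":1,"linear":[-0.041,0.08,0],"delta_rot":[0,0,0]},
    {"hand":1,"linear":[-0.041,0.08,0],"delta_rot":[0,0,0]},
    {"hand":1,"linear":[-0.041,0.08,0],"delta_rot":[0,0,0]},
  ],
)

```text
time_s: 1.6
tcp_pos: [0.5984, -0.1992, 0.2607]
tcp_rot: [-0.0, 1.0, 0.0, -0.001]
force: [-1.0, -0.2, -0.4]
opening: 0.0855
grasp_force: 0.0
```

```bash
cat >> h.py <<'E'
def wrist(robot,name):
    s=robot.observe(); f=robot.grab_frame("wrist")
    T=np.eye(4); T[:3,:3]=Ro.from_quat(s["tcp_rot"]).as_matrix(); T[:3,3]=s["tcp_pos"]; T=T@f["mount"]
    np.savez(name+".npz",T=T,**f); cv2.imwrite(f"pics/{name}.png",f["img"][:,:,::-1]); return s,f,T
E
python3 - <<'E'
from h import *; from rig import robot
s,f,T=wrist(robot,"w1"); print(f["K"].round(1),T.round(3)); tgt(s,.641,-.198,.26,90)
W=cloud(f,T); m=(f["depth"]>0)&(W[...,2]>.085)&(W[...,2]<.105)&(np.hypot(W[...,0]-.64,W[...,1]+.198)<.06)
print(m.sum())
if m.sum()>10: print(cv2.minEnclosingCircle(W[m][:,:2].astype(np.float32)*1000), W[m][:,2].max())
r=fit_slab(f,(.641,-.2,-.026),(.078,.134),.006,T=T); print("long",(r[0][:2]*1000).round(1),np.degrees(r[0][2]).round(2),r[1:])
E
```

```text
[[365.5   0.  285.9]
 [  0.  365.5 207.1]
 [  0.    0.    1. ]] [[-0.001 -0.956 -0.293  0.524]
 [ 1.    -0.    -0.001 -0.199]
 [ 0.001 -0.293  0.956  0.403]
 [ 0.     0.     0.     1.   ]]
now [ 0.5984 -0.1992  0.2607] yaw 90.03 t 1.60 q [-0.07  0.42  0.41 -0.   -1.57 -1.5 ] open 0.0855 F [-1.  -0.2 -0.4] 
 shift [-0.0426  0.0011  0.0007] turn [ 0.01 -0.07  0.03]
3107
((642.9759521484375, -198.10336303710938), 30.26790428161621) 0.1033192153793841
long [ 641.5 -200.3] -1.56 (np.float64(0.02211133190085879), np.int64(11909), np.float64(81.0), np.float64(163.0))
```

View pics/w1.png

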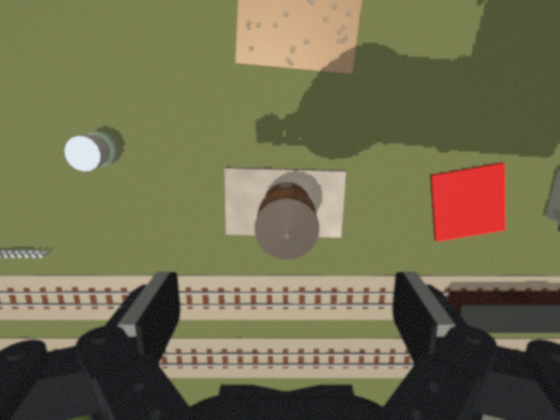

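The wrist view shows the tower at about (287,230) on the oblong slab, the red slab at (470,200), the lot at the top and the jar at (85,152). The wrist fit places the tower at (0.643, -0.198), which agrees with the other cameras to within a few mm.

>>> play_rows(
  steps=[
    {"hand":1,"linear":[-0.022,0.001,0.03],"delta_rot":[0,0,0]},
    {"hand":1,"linear":[-0.044,0.001,0.06],"delta_rot":[0,0,0]},
    {"hand":1,"linear":[-0.044,0.001,0.09],"delta_rot":[0,0,0]},
    {"hand":1,"linear":[-0.044,0.001,0.12],"delta_rot":[0,0,0]},
    {"hand":1,"linear":[-0.044,0.001,0.14],"delta_rot":[0,0,0]},
  ],
)

```text
time_s: 2.15
tcp_pos: [0.6409, -0.1995, 0.1185]
tcp_rot: [0.001, 1.0, 0.0, -0.002]
force: [-0.3, 0.4, 0.0]
opening: 0.0854
grasp_force: 0.0
```

Run:
```python
from h import *; from rig import robot
tgt(robot.observe(),.6427,-.198,.047,90)
```

```text
now [ 0.6409 -0.1995  0.1185] yaw 89.87 t 2.15 q [-0.07  0.54  0.26 -0.   -1.29 -1.5 ] open 0.0854 F [-0.3  0.4  0. ] 
 shift [-0.0021  0.0015  0.0715] turn [ 0.05 -0.19 -0.13]
```

>>> play_rows(
  steps=[
    {"hand":1,"linear":[-0.002,0.001,0.025],"delta_rot":[0,0,0]},
    {"hand":1,"linear":[-0.002,0.001,0.05],"delta_rot":[0,0,0]},
    {"hand":1,"linear":[-0.002,0.001,0.071],"delta_rot":[0,0,0]},
    {"hand":0.2,"linear":[-0.002,0.001,0.071],"delta_rot":[0,0,0]},
    {"hand":0.2,"linear":[-0.002,0.001,0.071],"delta_rot":[0,0,0]},
  ],
)

```text
time_s: 2.65
tcp_pos: [0.6442, -0.1987, 0.0509]
tcp_rot: [0.001, 1.0, -0.0, -0.0]
force: [-3.3, 2.5, 17.6]
opening: 0.0594
grasp_force: 36.4
```

>>> play_rows(
  steps=[
    {"hand":-0.2,"linear":[0,0,0],"delta_rot":[0,0,0]},
    {"hand":-0.2,"linear":[0,0,0],"delta_rot":[0,0,0]},
    {"hand":-0.2,"linear":[0,0,0],"delta_rot":[0,0,0]},
    {"hand":-0.2,"linear":[0,0,0],"delta_rot":[0,0,0]},
    {"hand":-0.2,"linear":[0,0,0],"delta_rot":[0,0,0]},
  ],
)

```text
time_s: 3.15
tcp_pos: [0.6449, -0.1976, 0.0511]
tcp_rot: [0.0, 1.0, -0.0, 0.001]
force: [-0.7, 1.0, 2.3]
opening: 0.0589
grasp_force: 64.6
```

>>> play_rows(
  steps=[
    {"hand":-0.2,"linear":[0,0,-0.015],"delta_rot":[0,0,0]},
    {"hand":-0.2,"linear":[0,0,-0.04],"delta_rot":[0,0,0]},
    {"hand":-0.2,"linear":[0.03,0.002,-0.06],"delta_rot":[0,0,0]},
    {"hand":-0.2,"linear":[0.07,0.004,-0.06],"delta_rot":[0,0,0]},
    {"hand":-0.2,"linear":[0.11,0.006,-0.06],"delta_rot":[0,0,0]},
  ],
)

```text
time_s: 3.65
tcp_pos: [0.5335, -0.1913, 0.1105]
tcp_rot: [0.0, 1.0, 0.0, 0.0]
force: [0.2, -0.2, -0.5]
opening: 0.0588
grasp_force: 64.7
```

>>> play_rows(
  steps=[
    {"hand":-0.2,"linear":[0.04,0.002,0],"delta_rot":[0,0,0]},
    {"hand":-0.2,"linear":[0.07,0.003,0],"delta_rot":[0,0,0]},
    {"hand":-0.2,"linear":[0.087,0.004,0.015],"delta_rot":[0,0,0]},
    {"hand":-0.2,"linear":[0.087,0.004,0.03],"delta_rot":[0,0,0]},
    {"hand":-0.2,"linear":[0.087,0.004,0.045],"delta_rot":[0,0,0]},
  ],
)

```text
time_s: 4.15
tcp_pos: [0.4469, -0.1874, 0.0652]
tcp_rot: [0.0, 1.0, 0.0, 0.001]
force: [0.7, 0.2, -0.9]
opening: 0.0588
grasp_force: 64.7
```

Run:
```python
from h import *; from rig import robot
s=robot.observe();tgt(s,.448,-.188,.0495,90); print(s["grasp_force"])
```

```text
now [ 0.4469 -0.1874  0.0652] yaw 89.97 t 4.15 q [-0.07  0.25 -0.35 -0.   -0.97 -1.5 ] open 0.0588 F [ 0.7  0.2 -0.9] 
 shift [-0.0011 -0.0006  0.0157] turn [ 0.01  0.06 -0.03]
64.66291926524718
```

>>> play_rows(
  steps=[
    {"hand":-0.2,"linear":[0,0,0.004],"delta_rot":[0,0,0]},
    {"hand":-0.2,"linear":[0,0,0.008],"delta_rot":[0,0,0]},
    {"hand":-0.2,"linear":[0,0,0.011],"delta_rot":[0,0,0]},
    {"hand":-0.2,"linear":[0,0,0.013],"delta_rot":[0,0,0]},
    {"hand":-0.2,"linear":[0,0,0.014],"delta_rot":[0,0,0]},
  ],
)

```text
time_s: 4.65
tcp_pos: [0.4477, -0.1875, 0.0514]
tcp_rot: [0.0, 1.0, -0.0, 0.0]
force: [-0.3, -0.2, -1.4]
opening: 0.0589
grasp_force: 64.7
```

>>> play_rows(
  steps=[
    {"hand":-0.2,"linear":[0,0,0.0005],"delta_rot":[0,0,0]},
    {"hand":-0.2,"linear":[0,0,0.001],"delta_rot":[0,0,0]},
    {"hand":-0.2,"linear":[0,0,0.001],"delta_rot":[0,0,0]},
    {"hand":-0.2,"linear":[0,0,0.0015],"delta_rot":[0,0,0]},
    {"hand":-0.2,"linear":[0,0,0.0015],"delta_rot":[0,0,0]},
  ],
)

```text
time_s: 5.15
tcp_pos: [0.4475, -0.1874, 0.0498]
tcp_rot: [0.0, 1.0, 0.0, 0.0]
force: [-0.0, -0.1, -1.5]
opening: 0.0587
grasp_force: 64.7
```

>>> play_rows(
  steps=[
    {"hand":-0.2,"linear":[0,0,0.0005],"delta_rot":[0,0,0]},
    {"hand":-0.2,"linear":[0,0,0.0005],"delta_rot":[0,0,0]},
    {"hand":-0.2,"linear":[0,0,0.001],"delta_rot":[0,0,0]},
    {"hand":-0.2,"linear":[0,0,0.001],"delta_rot":[0,0,0]},
    {"hand":-0.2,"linear":[0,0,0.001],"delta_rot":[0,0,0]},
  ],
)

```text
time_s: 5.65
tcp_pos: [0.4476, -0.1874, 0.0491]
tcp_rot: [0.0, 1.0, -0.0, 0.0]
force: [-1.3, 1.3, 2.1]
opening: 0.0586
grasp_force: 64.8
```

>>> play_rows(
  steps=[
    {"hand":0.6,"linear":[0,0,0],"delta_rot":[0,0,0]},
    {"hand":0.8,"linear":[0,0,0],"delta_rot":[0,0,0]},
    {"hand":1,"linear":[0,0,0],"delta_rot":[0,0,0]},
    {"hand":1,"linear":[0,0,0],"delta_rot":[0,0,0]},
    {"hand":1,"linear":[0,0,-0.02],"delta_rot":[0,0,0]},
  ],
)

```text
time_s: 6.15
tcp_pos: [0.4454, -0.187, 0.0667]
tcp_rot: [0.001, 1.0, 0.001, -0.003]
force: [-0.6, 0.8, -0.4]
opening: 0.0854
grasp_force: 0.0
```

>>> play_rows(
  steps=[
    {"hand":1,"linear":[0,0,-0.03],"delta_rot":[0,0,0]},
    {"hand":1,"linear":[0,0,-0.07],"delta_rot":[0,0,0]},
    {"hand":1,"linear":[0,0.03,-0.11],"delta_rot":[0,0,0]},
    {"hand":1,"linear":[-0.02,0.07,-0.15],"delta_rot":[0,0,0]},
    {"hand":1,"linear":[-0.05,0.11,-0.18],"delta_rot":[0,0,0]},
  ],
)

```text
time_s: 6.65
tcp_pos: [0.4887, -0.0892, 0.2421]
tcp_rot: [0.001, 1.0, 0.0, 0.002]
force: [1.2, -0.2, 0.5]
opening: 0.0855
grasp_force: 0.0
```

Run:
```python
from h import *; from rig import robot
s=robot.observe(); tgt(s,.58,.155,.25,-2.5); tgt(s,.58,.155,.25,-2.5,-180);tgt(s,.58,.155,.25,-2.5,180)
```

```text
now [ 0.4887 -0.0892  0.2421] yaw 89.91 t 6.65 q [ 0.14  0.14 -0.01  0.   -1.42 -1.71] open 0.0855 F [ 1.2 -0.2  0.5] 
 shift [-0.0909  0.2443 -0.0076] turn [ -0.15   0.16 -87.59]
now [ 0.4887 -0.0892  0.2421] yaw 89.91 t 6.65 q [ 0.14  0.14 -0.01  0.   -1.42 -1.71] open 0.0855 F [ 1.2 -0.2  0.5] 
 shift [-0.0909  0.2443 -0.0076] turn [ 0.17  0.15 92.41]
now [ 0.4887 -0.0892  0.2421] yaw 89.91 t 6.65 q [ 0.14  0.14 -0.01  0.   -1.42 -1.71] open 0.0855 F [ 1.2 -0.2  0.5] 
 shift [-0.0909  0.2443 -0.0076] turn [ 0.17  0.15 92.41]
```

Scaled: -40 degrees is -0.8889.

>>> play_rows(
  steps=[
    {"hand":1,"linear":[-0.01,0.03,0],"delta_rot":[0,0,-0.1778]},
    {"hand":1,"linear":[-0.02,0.06,0],"delta_rot":[0,0,-0.3556]},
    {"hand":1,"linear":[-0.03,0.09,0],"delta_rot":[0,0,-0.5333]},
    {"hand":1,"linear":[-0.045,0.12,-0.004],"delta_rot":[0,0,-0.7111]},
    {"hand":1,"linear":[-0.05,0.14,-0.006],"delta_rot":[0,0,-0.8889]},
  ],
)

```text
time_s: 7.15
tcp_pos: [0.5395, 0.052, 0.2448]
tcp_rot: [-0.345, 0.939, 0.0, -0.0]
force: [0.1, -0.1, 0.4]
opening: 0.0851
grasp_force: 0.0
```

Run:
```python
from h import *; from rig import robot
s=robot.observe(); tgt(s,.63,.155,.25,-2.5)
```

```text
now [0.5395 0.052  0.2448] yaw 130.36 t 7.15 q [ 0.39  0.24  0.12 -0.   -1.45 -1.25] open 0.0851 F [ 0.1 -0.1  0.4] 
 shift [-0.1357  0.0198 -0.0052] turn [ 1.000e-02 -1.000e-02 -4.714e+01]
```

Scaled: -40 degrees is -0.8889.

>>> play_rows(
  steps=[
    {"hand":1,"linear":[-0.027,0.004,-0.005],"delta_rot":[0,0,-0.1778]},
    {"hand":1,"linear":[-0.054,0.008,-0.005],"delta_rot":[0,0,-0.3556]},
    {"hand":1,"linear":[-0.081,0.012,-0.005],"delta_rot":[0,0,-0.5333]},
    {"hand":1,"linear":[-0.108,0.016,-0.005],"delta_rot":[0,0,-0.7111]},
    {"hand":1,"linear":[-0.135,0.02,-0.005],"delta_rot":[0,0,-0.8889]},
  ],
)

```text
time_s: 7.65
tcp_pos: [0.6299, 0.153, 0.2498]
tcp_rot: [-0.645, 0.764, 0.0, -0.0]
force: [-0.4, 0.5, -0.8]
opening: 0.085
grasp_force: 0.0
```

Scaled: -7 degrees is -0.1556.

>>> play_rows(
  steps=[
    {"hand":1,"linear":[0,0,0],"delta_rot":[0,0,-0.1556]},
    {"hand":1,"linear":[0,0,0],"delta_rot":[0,0,-0.1556]},
    {"hand":1,"linear":[0,0,0],"delta_rot":[0,0,-0.1556]},
    {"hand":1,"linear":[0,0,0],"delta_rot":[0,0,-0.1556]},
    {"hand":1,"linear":[0,0,0],"delta_rot":[0,0,-0.1556]},
  ],
)

```text
time_s: 8.15
tcp_pos: [0.6291, 0.1518, 0.2505]
tcp_rot: [-0.688, 0.726, -0.0, 0.0]
force: [0.5, -0.7, 0.0]
opening: 0.0854
grasp_force: 0.0
```

Run:
```python
from h import *; from rig import robot
s,f,T=wrist(robot,"w2"); W=cloud(f,T)
m=(f["depth"]>0)&(W[...,2]>.05)&(W[...,2]<.08)&(np.hypot(W[...,0]-.631,W[...,1]-.155)<.075)
r=cv2.minAreaRect(W[m][:,:2].astype(np.float32)*1000); print("shed",r,m.sum(),W[m][:,2].max())
m=(f["depth"]>0)&(W[...,2]>.07)&(W[...,2]<.1)&(np.hypot(W[...,0]-.457,W[...,1]-.18)<.06)
if m.sum()>20: print("cabin",cv2.minAreaRect(W[m][:,:2].astype(np.float32)*1000),m.sum())
for n,p,z in(("square",(.633,.158,.044),(.08,.08)),("round",(.455,.178,0),(.084,))):
    try:
        r=fit_slab(f,p,z,.006,T=T); print(n,(r[0][:2]*1000).round(1),np.degrees(r[0][2]).round(2),r[1:])
    except Exception as e: print(n,e)
tgt(s,.631,.154,.018,-2.5)
```

```text
shed ((632.3818359375, 155.339111328125), (118.52275848388672, 53.1161003112793), 87.70325469970703) 6980 0.07892146526530536
cabin ((458.3817443847656, 182.33099365234375), (55.359066009521484, 55.96186828613281), 83.4273681640625) 3217
square [635.  158.6] 1.67 (np.float64(0.01547765715418316), np.int64(6419), np.float64(85.0), np.float64(168.0))
round [455.4 179.4] -3.57 (np.float64(0.0027344293414333807), np.int64(5412), np.float64(85.0), np.float64(173.0))
now [0.6291 0.1518 0.2505] yaw 176.87 t 8.15 q [ 0.48  0.45  0.44  0.   -1.56 -0.53] open 0.0854 F [ 0.5 -0.7  0. ] 
 shift [-0.0022 -0.0016  0.2325] turn [-0.03  0.02 -0.63]
```

View pics/w2.png

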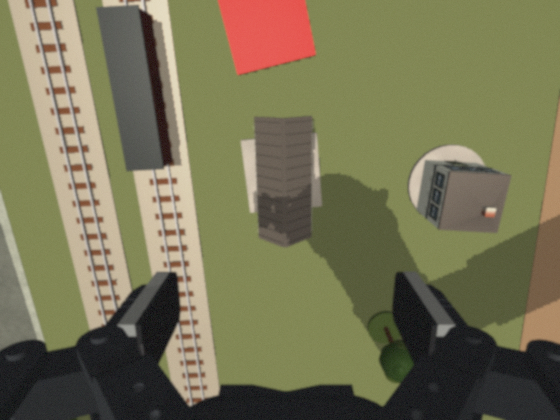

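The wrist view shows the shed ridge at about (285,180), the cabin at (470,195) on the round slab, and the boxcar well clear at (135,90). Now I descend on the shed.

Scaled: -0.8 degrees is -0.0178.

>>> play_rows(
  steps=[
    {"hand":1,"linear":[-0.003,-0.003,0.04],"delta_rot":[0,0,-0.0178]},
    {"hand":1,"linear":[-0.003,-0.003,0.08],"delta_rot":[0,0,-0.0178]},
    {"hand":1,"linear":[-0.003,-0.003,0.12],"delta_rot":[0,0,-0.0178]},
    {"hand":1,"linear":[-0.003,-0.003,0.15],"delta_rot":[0,0,-0.0178]},
    {"hand":1,"linear":[-0.003,-0.003,0.17],"delta_rot":[0,0,-0.0178]},
  ],
)

```text
time_s: 8.7
tcp_pos: [0.631, 0.1543, 0.0774]
tcp_rot: [-0.693, 0.721, 0.001, -0.002]
force: [0.9, -1.1, 0.3]
opening: 0.0854
grasp_force: 0.0
```

Run:
```python
from h import *; from rig import robot
s=robot.observe(); tgt(s,.632,.155,.018,-2.3)
```

```text
now [0.631  0.1543 0.0774] yaw 177.70 t 8.70 q [ 0.48  0.53  0.13 -0.   -1.17 -0.52] open 0.0854 F [ 0.9 -1.1  0.3] 
 shift [-0.0008 -0.0011  0.0594] turn [ 0.18 -0.07 -0.  ]
```

>>> play_rows(
  steps=[
    {"hand":1,"linear":[0,-0.001,0.02],"delta_rot":[0,0,0]},
    {"hand":1,"linear":[0,-0.001,0.04],"delta_rot":[0,0,0]},
    {"hand":1,"linear":[0,-0.001,0.055],"delta_rot":[0,0,0]},
    {"hand":1,"linear":[0,-0.001,0.06],"delta_rot":[0,0,0]},
    {"hand":0.5,"linear":[0,-0.001,0.06],"delta_rot":[0,0,0]},
  ],
)

```text
time_s: 9.2
tcp_pos: [0.6331, 0.1547, 0.0197]
tcp_rot: [-0.693, 0.721, 0.0, -0.001]
force: [0.6, 0.2, 0.2]
opening: 0.0731
grasp_force: 0.0
```

>>> play_rows(
  steps=[
    {"hand":0.2,"linear":[0,0,0],"delta_rot":[0,0,0]},
    {"hand":0,"linear":[0,0,0],"delta_rot":[0,0,0]},
    {"hand":-0.2,"linear":[0,0,0],"delta_rot":[0,0,0]},
    {"hand":-0.2,"linear":[0,0,0],"delta_rot":[0,0,0]},
    {"hand":-0.2,"linear":[0,0,0],"delta_rot":[0,0,0]},
  ],
)

```text
time_s: 9.7
tcp_pos: [0.6344, 0.1554, 0.0216]
tcp_rot: [-0.693, 0.721, -0.001, 0.001]
force: [-0.1, 1.1, 5.4]
opening: 0.0529
grasp_force: 65.9
```

>>> play_rows(
  steps=[
    {"hand":-0.2,"linear":[0,0,0],"delta_rot":[0,0,0]},
    {"hand":-0.2,"linear":[0,0,-0.01],"delta_rot":[0,0,0]},
    {"hand":-0.2,"linear":[0,0,-0.03],"delta_rot":[0,0,0]},
    {"hand":-0.2,"linear":[0,0,-0.06],"delta_rot":[0,0,0]},
    {"hand":-0.2,"linear":[0,0,-0.09],"delta_rot":[0,0,0]},
  ],
)

```text
time_s: 10.2
tcp_pos: [0.6328, 0.1547, 0.1107]
tcp_rot: [-0.693, 0.721, 0.0, -0.001]
force: [0.3, 0.8, -1.1]
opening: 0.0534
grasp_force: 65.1
```

Run:
```python
from h import *; from rig import robot
s=robot.observe(); tgt(s,.641,-.2,.2,-1.6); print(s["grasp_force"])
f=load("w1.npz");
for c in(.0245,): 
  r=fit_slab(f,(.641,-.2,-.026),(.078,.134),.006,T=f["T"],ch=0); print(r)
f=robot.grab_frame("top"); np.savez("top1.npz",**f); r=fit_slab(f,(.643,-.203,-.026),(.078,.134),.006);print("top long",r)
r=fit_slab(f,(.6359,.1575,.04),(.08,.08),.006);print("top square",r)
```

```text
now [0.6328 0.1547 0.1107] yaw 177.77 t 10.20 q [ 0.48  0.51  0.18 -0.   -1.24 -0.52] open 0.0534 F [ 0.3  0.8 -1.1] 
 shift [ 0.3542 -0.0219 -0.0891] turn [ 0.1  -0.04 -0.63]
65.12162446975708
(array([ 0.641918  , -0.20029627, -0.02714765]), np.float64(0.043192525625254365), np.int64(11909), np.float64(124.0), np.float64(193.0))
top long (array([ 0.64328927, -0.2030259 , -0.02772205]), np.float64(0.002531778039601403), np.int64(3034), np.float64(60.0), np.float64(123.0))
top square (array([0.63654433, 0.1567758 , 0.04213517]), np.float64(0.015532086267070935), np.int64(852), np.float64(54.0), np.float64(81.0))
```

Scaled: -0.6 degrees is -0.0133.

>>> play_rows(
  steps=[
    {"hand":-0.2,"linear":[0.04,-0.002,-0.03],"delta_rot":[0,0,-0.0133]},
    {"hand":-0.2,"linear":[0.08,-0.004,-0.06],"delta_rot":[0,0,-0.0133]},
    {"hand":-0.2,"linear":[0.12,-0.006,-0.09],"delta_rot":[0,0,-0.0133]},
    {"hand":-0.2,"linear":[0.155,-0.009,-0.12],"delta_rot":[0,0,-0.0133]},
    {"hand":-0.2,"linear":[0.19,-0.012,-0.13],"delta_rot":[0,0,-0.0133]},
  ],
)

```text
time_s: 10.75
tcp_pos: [0.6389, -0.0372, 0.2443]
tcp_rot: [-0.697, 0.717, -0.002, 0.002]
force: [1.3, 0.1, -1.3]
opening: 0.0527
grasp_force: 65.2
```

>>> play_rows(
  steps=[
    {"hand":-0.2,"linear":[0.02,0,0],"delta_rot":[0,0,0]},
    {"hand":-0.2,"linear":[0.02,0,0],"delta_rot":[0,0,0]},
    {"hand":-0.2,"linear":[0.02,0,0],"delta_rot":[0,0,0]},
    {"hand":-0.2,"linear":[0.02,0,0],"delta_rot":[0,0,0]},
    {"hand":-0.2,"linear":[0.02,0,0],"delta_rot":[0,0,0]},
  ],
)

```text
time_s: 11.25
tcp_pos: [0.6374, -0.0543, 0.2398]
tcp_rot: [-0.697, 0.717, 0.0, -0.0]
force: [0.7, -0.5, -1.4]
opening: 0.0529
grasp_force: 65.2
```

Run:
```python
from h import *; from rig import robot
s,f,T=wrist(robot,"w3"); tgt(s,.6418,-.2,.1,-1.6)
r=fit_slab(f,(.6418,-.2003,-.026),(.078,.134),.006,T=T); print("long",r)
g=robot.grab_frame("top"); np.savez("top2.npz",**g); r=fit_slab(g,(.6359,.1575,.04),(.08,.08),.006);print("top square",r)
W=cloud(f,T); z=s["tcp_pos"][2]; m=(f["depth"]>0)&(W[...,2]>z+.01)&(W[...,2]<z+.06)&(np.abs(W[...,1]-s["tcp_pos"][1])<.075)&(np.abs(W[...,0]-s["tcp_pos"][0])<.022)
print(m.sum(),W[m].min(0),W[m].max(0))
```

```text
now [ 0.6374 -0.0543  0.2398] yaw 178.45 t 11.25 q [ 0.16  0.44  0.39 -0.   -1.53 -0.19] open 0.0529 F [ 0.7 -0.5 -1.4] 
 shift [ 0.1455 -0.0084  0.1398] turn [0.04 0.   0.05]
long (array([ 0.6414812 , -0.2003543 , -0.02870818]), np.float64(0.001114538560728966), np.int64(13845), np.float64(92.0), np.float64(195.0))
top square (array([ 0.6359,  0.1575, -0.04  ]), np.float64(nan), np.int64(0), np.float64(nan), np.float64(nan))
32052 [ 0.61542533 -0.11433856  0.24977067] [ 0.65942476 -0.02682234  0.29656022]
  return _methods._mean(a, axis=axis, dtype=dtype,
  ret = ret.dtype.type(ret / rcount)
```

View pics/w3.png

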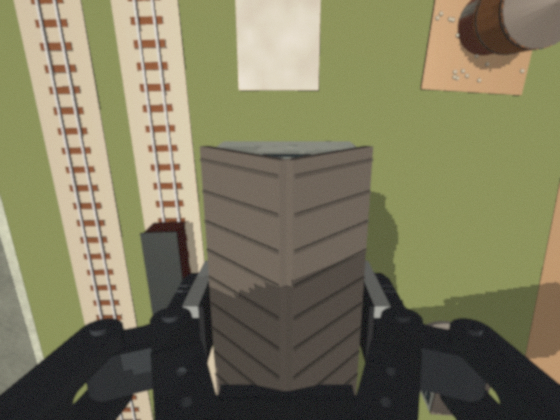

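The wrist view shows the held shed square between the pads, the now clear oblong slab at (278,45), and the tower standing on the lot at (500,25). Two wrist fits in different orientations agree on the oblong slab: (0.6415, -0.2003), yaw -1.65°.

Scaled: 0.1 degrees is 0.0022.

>>> play_rows(
  steps=[
    {"hand":-0.2,"linear":[0.04,-0.002,0.02],"delta_rot":[0,0,0]},
    {"hand":-0.2,"linear":[0.08,-0.004,0.05],"delta_rot":[0,0,0.0011]},
    {"hand":-0.2,"linear":[0.115,-0.006,0.08],"delta_rot":[0,0,0.0022]},
    {"hand":-0.2,"linear":[0.14,-0.008,0.11],"delta_rot":[0,0,0.0022]},
    {"hand":-0.2,"linear":[0.146,-0.008,0.14],"delta_rot":[0,0,0.0022]},
  ],
)

```text
time_s: 11.85
tcp_pos: [0.641, -0.204, 0.0986]
tcp_rot: [-0.696, 0.718, -0.0, -0.0]
force: [0.8, 0.7, -1.5]
opening: 0.053
grasp_force: 65.2
```

>>> play_rows(
  steps=[
    {"hand":-0.2,"linear":[0,0,0.02],"delta_rot":[0,0,0]},
    {"hand":-0.2,"linear":[0,0,0.035],"delta_rot":[0,0,0]},
    {"hand":-0.2,"linear":[0,0,0.05],"delta_rot":[0,0,0]},
    {"hand":-0.2,"linear":[0,0,0.06],"delta_rot":[0,0,0]},
    {"hand":-0.2,"linear":[0,0,0.06],"delta_rot":[0,0,0]},
  ],
)

```text
time_s: 12.35
tcp_pos: [0.6404, -0.2009, 0.0383]
tcp_rot: [-0.696, 0.718, 0.001, -0.001]
force: [0.2, 0.6, -1.1]
opening: 0.0531
grasp_force: 65.2
```

Run:
```python
from h import *; from rig import robot
s=robot.observe(); tgt(s,.6415,-.2002,.0205,-1.65)
g=robot.grab_frame("top"); np.savez("top3.npz",**g); 
for p in(.04,.02): 
  r=fit_slab(g,(.6359,.1565,p),(.08,.08),.006);print("top square",r)
```

```text
now [ 0.6404 -0.2009  0.0383] yaw 178.29 t 12.35 q [-0.07  0.6   0.14 -0.   -1.12  0.04] open 0.0531 F [ 0.2  0.6 -1.1] 
 shift [-0.0007 -0.0011  0.0178] turn [ 0.19  0.03 -0.06]
top square (array([0.63636127, 0.15645456, 0.04187066]), np.float64(0.001924060388325175), np.int64(2252), np.float64(56.0), np.float64(117.0))
top square (array([0.6363615 , 0.15645452, 0.04186834]), np.float64(0.0019090850261074008), np.int64(2276), np.float64(56.0), np.float64(117.0))
```

>>> play_rows(
  steps=[
    {"hand":-0.2,"linear":[-0.0007,-0.001,0.005],"delta_rot":[0,0,0]},
    {"hand":-0.2,"linear":[-0.0007,-0.001,0.009],"delta_rot":[0,0,0]},
    {"hand":-0.2,"linear":[-0.0007,-0.001,0.012],"delta_rot":[0,0,0]},
    {"hand":-0.2,"linear":[-0.0007,-0.001,0.014],"delta_rot":[0,0,0]},
    {"hand":-0.2,"linear":[-0.0007,-0.001,0.015],"delta_rot":[0,0,0]},
  ],
)

```text
time_s: 12.9
tcp_pos: [0.6423, -0.2008, 0.0249]
tcp_rot: [-0.696, 0.718, 0.0, -0.0]
force: [-0.0, -0.1, -0.5]
opening: 0.0528
grasp_force: 65.2
```

>>> play_rows(
  steps=[
    {"hand":-0.2,"linear":[0,0,0.0005],"delta_rot":[0,0,0]},
    {"hand":-0.2,"linear":[0,0,0.001],"delta_rot":[0,0,0]},
    {"hand":-0.2,"linear":[0,0,0.001],"delta_rot":[0,0,0]},
    {"hand":-0.2,"linear":[0,0,0.001],"delta_rot":[0,0,0]},
    {"hand":-0.2,"linear":[0,0,0.001],"delta_rot":[0,0,0]},
  ],
)

```text
time_s: 13.4
tcp_pos: [0.6424, -0.2008, 0.0242]
tcp_rot: [-0.696, 0.718, -0.0, 0.0]
force: [0.1, -0.4, -1.2]
opening: 0.0527
grasp_force: 65.2
```

Run:
```python
from h import *; from rig import robot
s=robot.observe(); tgt(s,.6415,-.2002,.0205,-1.65)
```

```text
now [ 0.6424 -0.2008  0.0242] yaw 178.27 t 13.40 q [-0.07  0.62  0.13  0.   -1.08  0.04] open 0.0527 F [ 0.1 -0.4 -1.2] 
 shift [-0.0006  0.001   0.0037] turn [-0.01 -0.   -0.08]
```

>>> play_rows(
  steps=[
    {"hand":-0.2,"linear":[-0.0006,0.001,0.0007],"delta_rot":[0,0,0]},
    {"hand":-0.2,"linear":[-0.0006,0.001,0.0014],"delta_rot":[0,0,0]},
    {"hand":-0.2,"linear":[-0.0006,0.001,0.002],"delta_rot":[0,0,0]},
    {"hand":-0.2,"linear":[-0.0006,0.001,0.002],"delta_rot":[0,0,0]},
    {"hand":-0.2,"linear":[-0.0006,0.001,0.002],"delta_rot":[0,0,0]},
  ],
)

```text
time_s: 13.9
tcp_pos: [0.6414, -0.2002, 0.022]
tcp_rot: [-0.696, 0.718, 0.0, -0.0]
force: [-0.4, 0.1, -0.8]
opening: 0.0527
grasp_force: 65.2
```

>>> play_rows(
  steps=[
    {"hand":-0.2,"linear":[0,0,0.0005],"delta_rot":[0,0,0]},
    {"hand":-0.2,"linear":[0,0,0.001],"delta_rot":[0,0,0]},
    {"hand":-0.2,"linear":[0,0,0.001],"delta_rot":[0,0,0]},
    {"hand":-0.2,"linear":[0,0,0.001],"delta_rot":[0,0,0]},
    {"hand":-0.2,"linear":[0,0,0.001],"delta_rot":[0,0,0]},
  ],
)

```text
time_s: 14.4
tcp_pos: [0.6415, -0.2002, 0.0216]
tcp_rot: [-0.696, 0.718, -0.0, 0.0]
force: [-1.2, 0.8, 5.0]
opening: 0.0527
grasp_force: 65.9
```

>>> play_rows(
  steps=[
    {"hand":0.4,"linear":[0,0,0],"delta_rot":[0,0,0]},
    {"hand":0.7,"linear":[0,0,0],"delta_rot":[0,0,0]},
    {"hand":1,"linear":[0,0,0],"delta_rot":[0,0,0]},
    {"hand":1,"linear":[0,0,0],"delta_rot":[0,0,0]},
    {"hand":1,"linear":[0,0,-0.015],"delta_rot":[0,0,0]},
  ],
)

```text
time_s: 14.9
tcp_pos: [0.6398, -0.1998, 0.0336]
tcp_rot: [-0.696, 0.718, 0.002, -0.001]
force: [-0.5, 0.8, -1.0]
opening: 0.0854
grasp_force: 0.0
```

>>> play_rows(
  steps=[
    {"hand":1,"linear":[0,0,-0.04],"delta_rot":[0,0,0]},
    {"hand":1,"linear":[0,0,-0.08],"delta_rot":[0,0,0]},
    {"hand":1,"linear":[0,0,-0.12],"delta_rot":[0,0,0]},
    {"hand":1,"linear":[0,0,-0.17],"delta_rot":[0,0,0]},
    {"hand":1,"linear":[0,0,-0.21],"delta_rot":[0,0,0]},
  ],
)

```text
time_s: 15.4
tcp_pos: [0.6414, -0.2005, 0.2493]
tcp_rot: [-0.696, 0.718, -0.001, 0.001]
force: [0.8, 0.3, 0.5]
opening: 0.0854
grasp_force: 0.0
```

>>> play_rows(
  steps=[
    {"hand":1,"linear":[-0.04,0.01,0],"delta_rot":[0,0,0]},
    {"hand":1,"linear":[-0.06,0.02,0],"delta_rot":[0,0,0]},
    {"hand":1,"linear":[-0.06,0.03,0],"delta_rot":[0,0,0]},
    {"hand":1,"linear":[-0.06,0.03,0],"delta_rot":[0,0,0]},
    {"hand":1,"linear":[-0.06,0.03,0],"delta_rot":[0,0,0]},
  ],
)

```text
time_s: 15.9
tcp_pos: [0.6134, -0.1395, 0.2462]
tcp_rot: [-0.696, 0.718, -0.0, 0.0]
force: [-0.4, 0.5, -0.1]
opening: 0.0852
grasp_force: 0.0
```

```bash
cat >> h.py <<'E'
def box(f,T,c,z0,z1,rad):
    W=cloud(f,T); m=(f["depth"]>0)&(W[...,2]>z0)&(W[...,2]<z1)&(np.hypot(W[...,0]-c[0],W[...,1]-c[1])<rad)
    r=cv2.minAreaRect(W[m][:,:2].astype(np.float32)*1000); return np.round(r[0],1),np.round(r[1],1),round(r[2],2),m.sum(),W[m][:,2].max().round(4)
E
python3 - <<'E'
from h import *; from rig import robot
s,f,T=wrist(robot,"w4"); tgt(s,.458,.182,.25,-6.6)
print("shed",box(f,T,(.6415,-.2),.05,.082,.08))
W=cloud(f,T)
m=(f["depth"]>0)&(W[...,2]>.066)&(W[...,2]<.085)&(np.hypot(W[...,0]-.6415,W[...,1]+.2)<.08)
P=W[m][:,:2]; e=np.linalg.svd(P-P.mean(0),full_matrices=False)[2][0]; print("ridge",P.mean(0),np.degrees(np.arctan2(e[1],e[0])))
print("long",fit_slab(f,(.6415,-.2003,-.0287),(.078,.134),.006,T=T))
print("tower",box(f,T,(.4475,-.1875),.08,.105,.05))
g=robot.grab_frame("top"); np.savez("top4.npz",**g); print("top shed",box(g,None,(.643,-.203),.05,.082,.08),"tower",box(g,None,(.448,-.19),.08,.105,.05))
E
```

```text
now [ 0.6134 -0.1395  0.2462] yaw 178.27 t 15.90 q [ 0.02  0.41  0.37  0.   -1.53 -0.05] open 0.0852 F [-0.4  0.5 -0.1] 
 shift [-0.3167  0.165  -0.0039] turn [-0.02 -0.01  4.87]
shed (array([ 642.2, -200.2]), array([118.4,  53.3]), 88.18, np.int64(8428), np.float64(0.0791))
ridge [ 0.64154617 -0.20364381] 88.37732211557882
long (array([ 0.64156804, -0.20070961, -0.02724824]), np.float64(0.01074247457483969), np.int64(12658), np.float64(83.0), np.float64(123.0))
tower (array([ 447.1, -186.5]), array([60.3, 59.8]), 17.16, np.int64(4551), np.float64(0.1012))
top shed (array([ 641.9, -202.1]), array([118.4,  54.7]), 87.9, np.int64(593), np.float64(0.082)) tower (array([ 447.1, -187.3]), array([58.6, 59.2]), 0.85, np.int64(564), np.float64(0.1013))
```

View pics/w4.png

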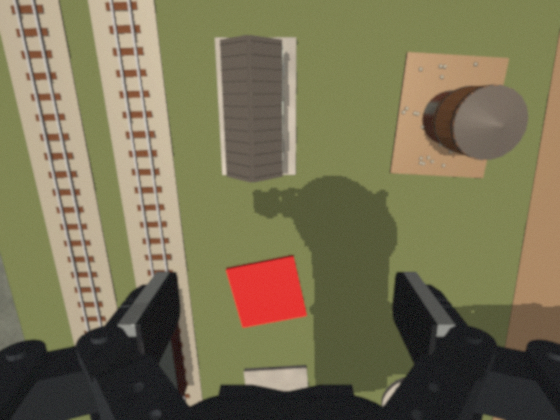

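The wrist view shows the shed centred and square on the oblong slab at (255,108), and the tower upright on the lot at (480,122). The shed is within about 1 mm and 0.3° of the slab. The cabin is next.

Scaled: 4.9 degrees is 0.1089.

>>> play_rows(
  steps=[
    {"hand":1,"linear":[-0.042,0.022,0],"delta_rot":[0,0,0.0222]},
    {"hand":1,"linear":[-0.084,0.044,0],"delta_rot":[0,0,0.0444]},
    {"hand":1,"linear":[-0.126,0.066,0],"delta_rot":[0,0,0.0667]},
    {"hand":1,"linear":[-0.168,0.088,0],"delta_rot":[0,0,0.0889]},
    {"hand":1,"linear":[-0.21,0.11,0],"delta_rot":[0,0,0.1089]},
  ],
)

```text
time_s: 16.5
tcp_pos: [0.5091, 0.0751, 0.2459]
tcp_rot: [-0.664, 0.747, -0.0, -0.0]
force: [1.0, 0.8, 0.6]
opening: 0.0854
grasp_force: 0.0
```

>>> play_rows(
  steps=[
    {"hand":1,"linear":[-0.04,0.016,0],"delta_rot":[0,0,0]},
    {"hand":1,"linear":[-0.07,0.03,0],"delta_rot":[0,0,0]},
    {"hand":1,"linear":[-0.07,0.035,0],"delta_rot":[0,0,0]},
    {"hand":1,"linear":[-0.07,0.035,0],"delta_rot":[0,0,0]},
    {"hand":1,"linear":[-0.07,0.035,0],"delta_rot":[0,0,0]},
  ],
)

```text
time_s: 17.0
tcp_pos: [0.4834, 0.1468, 0.246]
tcp_rot: [-0.665, 0.747, -0.0, -0.0]
force: [-0.0, -0.7, -1.2]
opening: 0.0852
grasp_force: 0.0
```

Run:
```python
from h import *; from rig import robot
s,f,T=wrist(robot,"w5"); 
print("cabin",box(f,T,(.458,.182),.066,.1,.06))
print("round",fit_slab(f,(.4554,.1794,0),(.084,),.006,T=T))
print("sq",fit_slab(f,(.6345,.159,.042),(.08,.08),.006,T=T))
tgt(s,.458,.182,.034,-6.6)
```

```text
cabin (array([457.2, 182.6]), array([56.6, 55.4]), 83.47, np.int64(3540), np.float64(0.0986))
round (array([ 0.45576629,  0.17931652, -0.06629829]), np.float64(0.019383677884751354), np.int64(5975), np.float64(80.0), np.float64(164.0))
sq (array([0.63437035, 0.15887167, 0.04207172]), np.float64(0.0008468797113168148), np.int64(12359), np.float64(81.0), np.float64(166.0))
now [0.4834 0.1468 0.246 ] yaw 173.33 t 17.00 q [ 0.61  0.16  0.03  0.   -1.44 -0.72] open 0.0852 F [-0.  -0.7 -1.2] 
 shift [-0.0321  0.0293  0.212 ] turn [-0.   -0.02 -0.07]
```

>>> play_rows(
  steps=[
    {"hand":1,"linear":[-0.02,0.018,0.01],"delta_rot":[0,0,0]},
    {"hand":1,"linear":[-0.032,0.029,0.04],"delta_rot":[0,0,0]},
    {"hand":1,"linear":[-0.032,0.029,0.08],"delta_rot":[0,0,0]},
    {"hand":1,"linear":[-0.032,0.029,0.11],"delta_rot":[0,0,0]},
    {"hand":1,"linear":[-0.032,0.029,0.13],"delta_rot":[0,0,0]},
  ],
)

```text
time_s: 17.55
tcp_pos: [0.4573, 0.181, 0.1137]
tcp_rot: [-0.664, 0.747, 0.0, -0.002]
force: [0.2, 0.4, -0.5]
opening: 0.0851
grasp_force: 0.0
```

Run:
```python
from h import *; from rig import robot
s=robot.observe(); tgt(s,.4577,.1824,.034,-6.55)
```

```text
now [0.4573 0.181  0.1137] yaw 173.27 t 17.55 q [ 0.7   0.21 -0.26 -0.   -1.1  -0.81] open 0.0851 F [ 0.2  0.4 -0.5] 
 shift [-0.0016 -0.0005  0.0797] turn [ 0.14 -0.11 -0.18]
```

>>> play_rows(
  steps=[
    {"hand":1,"linear":[-0.001,0,0.025],"delta_rot":[0,0,0]},
    {"hand":1,"linear":[-0.001,0,0.05],"delta_rot":[0,0,0]},
    {"hand":1,"linear":[-0.001,0,0.07],"delta_rot":[0,0,0]},
    {"hand":1,"linear":[-0.001,0,0.078],"delta_rot":[0,0,0]},
    {"hand":0.6,"linear":[-0.001,0,0.078],"delta_rot":[0,0,0]},
  ],
)

```text
time_s: 18.05
tcp_pos: [0.4578, 0.1824, 0.0376]
tcp_rot: [-0.665, 0.747, -0.0, -0.001]
force: [1.0, -0.0, -1.1]
opening: 0.0756
grasp_force: 70.9
```

>>> play_rows(
  steps=[
    {"hand":0.4,"linear":[0,0,0],"delta_rot":[0,0,0]},
    {"hand":0.2,"linear":[0,0,0],"delta_rot":[0,0,0]},
    {"hand":-0.2,"linear":[0,0,0],"delta_rot":[0,0,0]},
    {"hand":-0.2,"linear":[0,0,0],"delta_rot":[0,0,0]},
    {"hand":-0.2,"linear":[0,0,0],"delta_rot":[0,0,0]},
  ],
)

```text
time_s: 18.55
tcp_pos: [0.458, 0.1837, 0.0383]
tcp_rot: [-0.665, 0.747, -0.0, 0.0]
force: [-0.1, 0.1, -0.8]
opening: 0.0758
grasp_force: 70.7
```

>>> play_rows(
  steps=[
    {"hand":-0.2,"linear":[0,0,0],"delta_rot":[0,0,0]},
    {"hand":-0.2,"linear":[0,0,-0.01],"delta_rot":[0,0,0]},
    {"hand":-0.2,"linear":[0,0,-0.03],"delta_rot":[0,0,0]},
    {"hand":-0.2,"linear":[0,0,-0.05],"delta_rot":[0,0,0]},
    {"hand":-0.2,"linear":[0,0,-0.07],"delta_rot":[0,0,0]},
  ],
)

```text
time_s: 19.05
tcp_pos: [0.458, 0.1836, 0.1096]
tcp_rot: [-0.665, 0.747, -0.0, 0.0]
force: [0.2, 0.2, -1.9]
opening: 0.0758
grasp_force: 71.0
```

Run:
```python
from h import *; from rig import robot
s=robot.observe(); tgt(s,.6344,.1589,.11,2.41)
s,f,T=wrist(robot,"w6"); z=s["tcp_pos"][2]; print("cabin",box(f,T,s["tcp_pos"][:2],z+.035,z+.07,.045))
```

```text
now [0.458  0.1836 0.1096] yaw 173.38 t 19.05 q [ 0.7   0.22 -0.26  0.   -1.09 -0.82] open 0.0758 F [ 0.2  0.2 -1.9] 
 shift [ 0.0042 -0.1781 -0.0003] turn [-0.03  0.01 -9.03]
cabin (array([457.9, 183.1]), array([49.8, 88.3]), 83.33, np.int64(22283), np.float64(0.1796))
```

Run:
```python
from h import *; from rig import robot
g=robot.grab_frame("side"); np.savez("side1.npz",**g)
a=cv2.imread("pics/w6.png"); b=cv2.resize(g["img"][200:330,230:400,::-1],None,fx=3,fy=3,interpolation=3)
c=np.zeros((420,800,3),np.uint8); c[:,:]=0
a=cv2.resize(a,(400,300)); b=cv2.resize(b,(400,306)); c[:300,:400]=a; c[:306,400:]=b; cv2.imwrite("pics/c6.png",c)
```

```text
(no output)
```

View pics/c6.png

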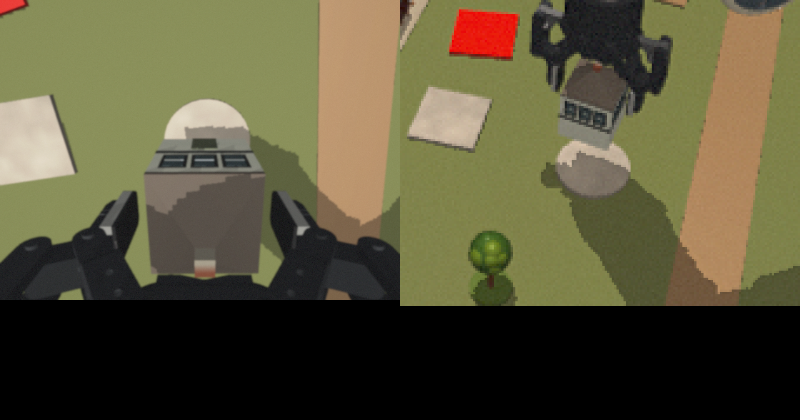

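The left half shows the cabin held under the gripper; the right half shows it lifted off the round slab. The opening of 76 mm is wrong for 56 mm walls, so I check the geometry before moving on.

Run:
```python
from h import *; from rig import robot
s=robot.observe(); R=Ro.from_quat(s["tcp_rot"]).as_matrix()
f=load("w6.npz"); W=cloud(f,f["T"]); L=(W-s["tcp_pos"])@R*1000  # tool coords mm
img=f["img"].astype(int)
ok=f["depth"]>0
# print for rows: tool (x,y,z) along image rows
for v in (195,210,240,270,300,330,360,375):
    print(v,[(u,*L[v,u].round().astype(int)) for u in range(150,420,15) if ok[v,u] and L[v,u,2]<60])
g=load("side1.npz"); Ws=cloud(g); m=(np.hypot(Ws[...,0]-.457,Ws[...,1]-.183)<.045)&(g["depth"]>0)
h=np.histogram(Ws[m][:,2],np.arange(-.005,.2,.01)); print(list(zip((h[1][:-1]*1000).round().astype(int),h[0])))
```

```text
195 [(240, np.int64(29), np.int64(-21), np.int64(32)), (255, np.int64(28), np.int64(-14), np.int64(34)), (270, np.int64(29), np.int64(-6), np.int64(30)), (285, np.int64(29), np.int64(1), np.int64(30)), (300, np.int64(30), np.int64(8), np.int64(29)), (315, np.int64(29), np.int64(16), np.int64(33)), (330, np.int64(29), np.int64(23), np.int64(32))]
210 [(225, np.int64(29), np.int64(-25), np.int64(8)), (240, np.int64(29), np.int64(-18), np.int64(7)), (255, np.int64(29), np.int64(-12), np.int64(8)), (270, np.int64(29), np.int64(-5), np.int64(8)), (285, np.int64(29), np.int64(1), np.int64(9)), (300, np.int64(29), np.int64(7), np.int64(8)), (315, np.int64(29), np.int64(14), np.int64(8)), (330, np.int64(29), np.int64(20), np.int64(8)), (345, np.int64(29), np.int64(26), np.int64(7))]
240 [(210, np.int64(29), np.int64(-25), np.int64(-25)), (225, np.int64(29), np.int64(-19), np.int64(-26)), (240, np.int64(29), np.int64(-14), np.int64(-26)), (255, np.int64(29), np.int64(-9), np.int64(-26)), (270, np.int64(29), np.int64(-4), np.int64(-26)), (285, np.int64(29), np.int64(1), np.int64(-26)), (300, n
[... 3833 characters left out ...]
int64(18), np.int64(23), np.int64(-76)), (405, np.int64(17), np.int64(27), np.int64(-76))]
[(np.int64(-5), np.int64(452)), (np.int64(5), np.int64(248)), (np.int64(15), np.int64(0)), (np.int64(25), np.int64(0)), (np.int64(35), np.int64(0)), (np.int64(45), np.int64(0)), (np.int64(55), np.int64(0)), (np.int64(65), np.int64(0)), (np.int64(75), np.int64(37)), (np.int64(85), np.int64(72)), (np.int64(95), np.int64(69)), (np.int64(105), np.int64(72)), (np.int64(115), np.int64(74)), (np.int64(125), np.int64(104)), (np.int64(135), np.int64(125)), (np.int64(145), np.int64(238)), (np.int64(155), np.int64(116)), (np.int64(165), np.int64(45)), (np.int64(175), np.int64(40)), (np.int64(185), np.int64(126))]
```

The pads sit 76 mm apart at eave height and catch something at the roof line. The cabin is nevertheless held upright, centred and at an unchanged yaw, with 71 N. The hold is firm, so I carry it gently to the square slab.

Scaled: -4.5 degrees is -0.1.

>>> play_rows(
  steps=[
    {"hand":-0.2,"linear":[0,-0.01,0],"delta_rot":[0,0,0]},
    {"hand":-0.2,"linear":[0,-0.025,0],"delta_rot":[0,0,-0.0222]},
    {"hand":-0.2,"linear":[0.001,-0.045,0],"delta_rot":[0,0,-0.0444]},
    {"hand":-0.2,"linear":[0.001,-0.067,0],"delta_rot":[0,0,-0.0667]},
    {"hand":-0.2,"linear":[0.002,-0.09,0],"delta_rot":[0,0,-0.1]},
  ],
)

```text
time_s: 19.65
tcp_pos: [0.5478, 0.1707, 0.1068]
tcp_rot: [-0.694, 0.72, 0.0, -0.001]
force: [-0.0, -0.6, -0.2]
opening: 0.0754
grasp_force: 71.0
```

Run:
```python
from h import *; from rig import robot
s=robot.observe(); tgt(s,.6344,.16,.11,2.41); print(s["grasp_force"])
```

```text
now [0.5478 0.1707 0.1068] yaw 177.93 t 19.65 q [ 0.57  0.37 -0.05 -0.   -1.15 -0.61] open 0.0754 F [-0.  -0.6 -0.2] 
 shift [ 0.0075 -0.0869 -0.0034] turn [ 0.11 -0.06 -4.48]
70.97480691969395
```

Scaled: -4.5 degrees is -0.1.

>>> play_rows(
  steps=[
    {"hand":-0.2,"linear":[0.002,-0.022,0],"delta_rot":[0,0,-0.0267]},
    {"hand":-0.2,"linear":[0.004,-0.044,0],"delta_rot":[0,0,-0.0533]},
    {"hand":-0.2,"linear":[0.006,-0.064,0],"delta_rot":[0,0,-0.08]},
    {"hand":-0.2,"linear":[0.0075,-0.08,0],"delta_rot":[0,0,-0.1]},
    {"hand":-0.2,"linear":[0.0075,-0.087,0],"delta_rot":[0,0,-0.1]},
  ],
)

```text
time_s: 20.15
tcp_pos: [0.6346, 0.1596, 0.1061]
tcp_rot: [0.721, -0.693, -0.0, 0.001]
force: [0.1, 0.4, -1.7]
opening: 0.0761
grasp_force: 71.0
```

>>> play_rows(
  steps=[
    {"hand":-0.2,"linear":[0,0,0.01],"delta_rot":[0,0,0]},
    {"hand":-0.2,"linear":[0,0,0.025],"delta_rot":[0,0,0]},
    {"hand":-0.2,"linear":[0,0,0.04],"delta_rot":[0,0,0]},
    {"hand":-0.2,"linear":[0,0,0.05],"delta_rot":[0,0,0]},
    {"hand":-0.2,"linear":[0,0,0.05],"delta_rot":[0,0,0]},
  ],
)

```text
time_s: 20.65
tcp_pos: [0.6319, 0.1602, 0.0558]
tcp_rot: [0.722, -0.692, -0.001, 0.002]
force: [-0.0, -0.2, -1.4]
opening: 0.0758
grasp_force: 71.0
```

Run:
```python
from h import *; from rig import robot
s,f,T=wrist(robot,"w7"); tgt(s,.6344,.16,.038,2.41)
R=Ro.from_quat(s["tcp_rot"]).as_matrix(); L=(cloud(f,T)-s["tcp_pos"])@R*1000
m=(f["depth"]>0)&(abs(L[...,0])<45)&(abs(L[...,1])<33)&(L[...,2]<-22)&(L[...,2]>-52)
print(cv2.minAreaRect(L[m][:,:2].astype(np.float32)),L[m].min(0),L[m].max(0))
m=(f["depth"]>0)&(L[...,0]>24)&(abs(L[...,1])<22)&(L[...,2]<0)&(L[...,2]>-24)
print("front face tilt/yaw", np.linalg.lstsq(np.c_[L[m][:,1:],np.ones(m.sum())],L[m][:,0],rcond=None)[0])
```

```text
now [0.6319 0.1602 0.0558] yaw -177.63 t 20.65 q [ 0.49  0.55  0.11 -0.   -1.13 -0.45] open 0.0758 F [-0.  -0.2 -1.4] 
 shift [ 0.0002 -0.0026  0.0177] turn [ 0.24 -0.07 -0.04]
((-0.28652191162109375, -0.6838703155517578), (56.372459411621094, 57.6358757019043), 89.89883422851562) [-29.1348075  -28.90720354 -51.99899714] [ 28.52426179  27.50749821 -22.0086152 ]
front face tilt/yaw [ 9.98945895e-04 -6.91325067e-03  2.77916022e+01]
```

>>> play_rows(
  steps=[
    {"hand":-0.2,"linear":[0.0008,-0.001,0.003],"delta_rot":[0,0,0]},
    {"hand":-0.2,"linear":[0.0008,-0.001,0.006],"delta_rot":[0,0,0]},
    {"hand":-0.2,"linear":[0.0008,-0.001,0.009],"delta_rot":[0,0,0]},
    {"hand":-0.2,"linear":[0.0008,-0.001,0.011],"delta_rot":[0,0,0]},
    {"hand":-0.2,"linear":[0.0008,-0.001,0.011],"delta_rot":[0,0,0]},
  ],
)

```text
time_s: 21.2
tcp_pos: [0.6346, 0.1597, 0.0467]
tcp_rot: [0.722, -0.692, -0.0, 0.0]
force: [-0.5, -0.2, 0.0]
opening: 0.0757
grasp_force: 71.0
```

>>> play_rows(
  steps=[
    {"hand":-0.2,"linear":[0,0,0.001],"delta_rot":[0,0,0]},
    {"hand":-0.2,"linear":[0,0,0.002],"delta_rot":[0,0,0]},
    {"hand":-0.2,"linear":[0,0,0.002],"delta_rot":[0,0,0]},
    {"hand":-0.2,"linear":[0,0,0.002],"delta_rot":[0,0,0]},
    {"hand":-0.2,"linear":[0,0,0.002],"delta_rot":[0,0,0]},
  ],
)

```text
time_s: 21.7
tcp_pos: [0.6348, 0.1598, 0.0451]
tcp_rot: [0.722, -0.692, 0.0, -0.0]
force: [0.2, -0.7, -1.3]
opening: 0.076
grasp_force: 71.0
```

Run:
```python
from h import *; from rig import robot
s=robot.observe(); tgt(s,.634,.1592,.038,2.41)
```

```text
now [0.6348 0.1598 0.0451] yaw -177.62 t 21.70 q [ 0.48  0.56  0.1   0.   -1.1  -0.44] open 0.0760 F [ 0.2 -0.7 -1.3] 
 shift [0.0005 0.0008 0.0071] turn [-0.    0.   -0.03]
```

>>> play_rows(
  steps=[
    {"hand":-0.2,"linear":[0.0005,0.0008,0.0015],"delta_rot":[0,0,0]},
    {"hand":-0.2,"linear":[0.0005,0.0008,0.003],"delta_rot":[0,0,0]},
    {"hand":-0.2,"linear":[0.0005,0.0008,0.0045],"delta_rot":[0,0,0]},
    {"hand":-0.2,"linear":[0.0005,0.0008,0.0055],"delta_rot":[0,0,0]},
    {"hand":-0.2,"linear":[0.0005,0.0008,0.006],"delta_rot":[0,0,0]},
  ],
)

```text
time_s: 22.2
tcp_pos: [0.6339, 0.1592, 0.0388]
tcp_rot: [0.722, -0.692, -0.0, 0.0]
force: [0.4, 0.2, -0.3]
opening: 0.0757
grasp_force: 71.0
```

>>> play_rows(
  steps=[
    {"hand":-0.2,"linear":[0,0,0.0005],"delta_rot":[0,0,0]},
    {"hand":-0.2,"linear":[0,0,0.0005],"delta_rot":[0,0,0]},
    {"hand":-0.2,"linear":[0,0,0.001],"delta_rot":[0,0,0]},
    {"hand":-0.2,"linear":[0,0,0.001],"delta_rot":[0,0,0]},
    {"hand":-0.2,"linear":[0,0,0.001],"delta_rot":[0,0,0]},
  ],
)

```text
time_s: 22.7
tcp_pos: [0.634, 0.1592, 0.0381]
tcp_rot: [0.722, -0.692, 0.0, -0.0]
force: [0.1, 0.0, -1.2]
opening: 0.0757
grasp_force: 71.0
```

>>> play_rows(
  steps=[
    {"hand":-0.2,"linear":[0,0,0.0004],"delta_rot":[0,0,0]},
    {"hand":-0.2,"linear":[0,0,0.0008],"delta_rot":[0,0,0]},
    {"hand":-0.2,"linear":[0,0,0.0008],"delta_rot":[0,0,0]},
    {"hand":-0.2,"linear":[0,0,0.0008],"delta_rot":[0,0,0]},
    {"hand":-0.2,"linear":[0,0,0.0008],"delta_rot":[0,0,0]},
  ],
)

```text
time_s: 23.2
tcp_pos: [0.6341, 0.1594, 0.0375]
tcp_rot: [0.722, -0.692, 0.0, -0.0]
force: [-0.9, 0.9, 1.6]
opening: 0.076
grasp_force: 71.2
```

>>> play_rows(
  steps=[
    {"hand":0.85,"linear":[0,0,0],"delta_rot":[0,0,0]},
    {"hand":1,"linear":[0,0,0],"delta_rot":[0,0,0]},
    {"hand":1,"linear":[0,0,0],"delta_rot":[0,0,0]},
    {"hand":1,"linear":[0,0,0],"delta_rot":[0,0,0]},
    {"hand":1,"linear":[0,0,-0.01],"delta_rot":[0,0,0]},
  ],
)

```text
time_s: 23.7
tcp_pos: [0.6329, 0.1588, 0.0459]
tcp_rot: [0.721, -0.692, -0.001, 0.002]
force: [-0.1, 0.2, 0.1]
opening: 0.0854
grasp_force: 0.0
```

>>> play_rows(
  steps=[
    {"hand":1,"linear":[0,0,-0.03],"delta_rot":[0,0,0]},
    {"hand":1,"linear":[0,0,-0.07],"delta_rot":[0,0,0]},
    {"hand":1,"linear":[0,0,-0.11],"delta_rot":[0,0,0]},
    {"hand":1,"linear":[-0.015,0.02,-0.15],"delta_rot":[0,0,0]},
    {"hand":1,"linear":[-0.03,0.04,-0.2],"delta_rot":[0,0,0]},
  ],
)

```text
time_s: 24.2
tcp_pos: [0.5941, 0.1858, 0.2437]
tcp_rot: [0.721, -0.693, -0.0, 0.0]
force: [0.6, 0.8, 0.5]
opening: 0.0853
grasp_force: 0.0
```

>>> play_rows(
  steps=[
    {"hand":1,"linear":[0,0.02,0],"delta_rot":[0,0,0]},
    {"hand":1,"linear":[0,0.03,0],"delta_rot":[0,0,0]},
    {"hand":1,"linear":[0,0.03,0],"delta_rot":[0,0,0]},
    {"hand":1,"linear":[0,0.03,0],"delta_rot":[0,0,0]},
    {"hand":1,"linear":[0,0.03,0],"delta_rot":[0,0,0]},
  ],
)

```text
time_s: 24.7
tcp_pos: [0.5652, 0.1844, 0.2407]
tcp_rot: [0.721, -0.693, -0.0, 0.001]
force: [0.7, 0.3, -0.3]
opening: 0.0854
grasp_force: 0.0
```

Run:
```python
from h import *; from rig import robot
s,f,T=wrist(robot,"w8")
print("cabin",box(f,T,(.6344,.1589),.066,.1,.05), "low",box(f,T,(.6344,.1589),.03,.1,.05))
print("sq",fit_slab(f,(.6344,.1589,.042),(.08,.08),.006,T=T))
print("round",fit_slab(f,(.4556,.1794,0),(.084,),.006,T=T))
g=robot.grab_frame("top"); np.savez("top8.npz",**g); print("top cabin",box(g,None,(.6364,.1565),.066,.1,.05),"round",fit_slab(g,(.4556,.1774,0),(.084,),.006))
tgt(s,.4475,-.187,.25,90)
```

```text
cabin (array([635.2, 160.3]), array([56.8, 56.4]), 2.17, np.int64(4314), np.float64(0.0985)) low (array([635. , 159.9]), array([57.2, 57. ]), 2.32, np.int64(4745), np.float64(0.0985))
sq (array([0.634266  , 0.15850312, 0.04160592]), np.float64(0.01491951613613926), np.int64(9372), np.float64(83.0), np.float64(161.0))
round (array([ 0.45526437,  0.17903344, -0.07790051]), np.float64(0.006308292801487605), np.int64(11246), np.float64(82.0), np.float64(170.0))
top cabin (array([635.3, 158.1]), array([56.4, 56.5]), 2.5, np.int64(550), np.float64(0.0993)) round (array([ 0.45678251,  0.17605164, -0.06860553]), np.float64(0.00667090517203766), np.int64(2102), np.float64(62.0), np.float64(127.0))
now [0.5652 0.1844 0.2407] yaw -177.66 t 24.70 q [ 0.58  0.34  0.26  0.   -1.48 -0.54] open 0.0854 F [ 0.7  0.3 -0.3] 
 shift [ 0.3662  0.1328 -0.0086] turn [ 1.500e-01  3.000e-02 -8.766e+01]
```

View pics/w8.png

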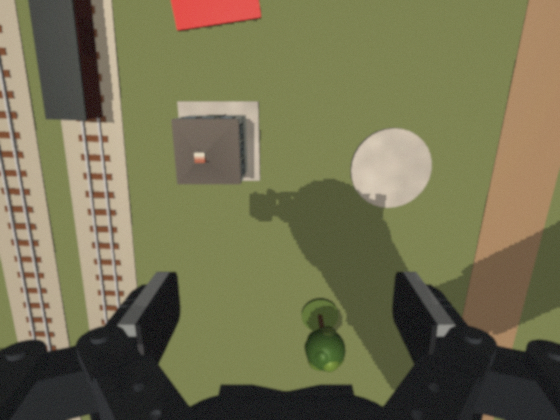

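The wrist view shows the cabin upright and square on its slab at (212,148), off by about 1 mm, and the round slab free at (392,168). Now I fetch the tower from the lot.

>>> play_rows(
  steps=[
    {"hand":1,"linear":[0.042,0.015,0],"delta_rot":[0,0,0]},
    {"hand":1,"linear":[0.084,0.03,0],"delta_rot":[0,0,0]},
    {"hand":1,"linear":[0.126,0.045,0],"delta_rot":[0,0,0]},
    {"hand":1,"linear":[0.168,0.06,0],"delta_rot":[0,0,0]},
    {"hand":1,"linear":[0.21,0.075,0],"delta_rot":[0,0,0]},
  ],
)

```text
time_s: 25.3
tcp_pos: [0.4982, -0.0299, 0.2417]
tcp_rot: [0.722, -0.692, -0.0, 0.0]
force: [0.3, -0.0, 0.8]
opening: 0.0855
grasp_force: 0.0
```

>>> play_rows(
  steps=[
    {"hand":1,"linear":[0.042,0.015,0],"delta_rot":[0,0,0]},
    {"hand":1,"linear":[0.084,0.03,0],"delta_rot":[0,0,0]},
    {"hand":1,"linear":[0.12,0.043,0],"delta_rot":[0,0,0]},
    {"hand":1,"linear":[0.145,0.053,0],"delta_rot":[0,0,0]},
    {"hand":1,"linear":[0.155,0.057,0],"delta_rot":[0,0,0]},
  ],
)

```text
time_s: 25.8
tcp_pos: [0.4474, -0.1875, 0.2417]
tcp_rot: [0.721, -0.693, -0.0, 0.0]
force: [-0.4, 0.5, 0.0]
opening: 0.0857
grasp_force: 0.0
```

Run:
```python
from h import *; from rig import robot
s,f,T=wrist(robot,"w9"); print("tower",box(f,T,(.4475,-.187),.08,.105,.05))
tgt(s,.4475,-.187,.047,-177.7)
```

```text
tower (array([ 446.9, -186.8]), array([59.6, 59.7]), 3.52, np.int64(3900), np.float64(0.1011))
now [ 0.4474 -0.1875  0.2417] yaw -177.79 t 25.80 q [-0.07  0.12 -0.03  0.   -1.42  0.11] open 0.0857 F [-0.4  0.5  0. ] 
 shift [-0.0006 -0.0003  0.1947] turn [ 0.05 -0.01 -0.09]
```

>>> play_rows(
  steps=[
    {"hand":1,"linear":[0,0,0.04],"delta_rot":[0,0,0]},
    {"hand":1,"linear":[0,0,0.08],"delta_rot":[0,0,0]},
    {"hand":1,"linear":[0,0,0.11],"delta_rot":[0,0,0]},
    {"hand":1,"linear":[0,0,0.14],"delta_rot":[0,0,0]},
    {"hand":1,"linear":[0,0,0.165],"delta_rot":[0,0,0]},
  ],
)

```text
time_s: 26.35
tcp_pos: [0.448, -0.1846, 0.0751]
tcp_rot: [0.722, -0.692, -0.001, 0.0]
force: [-0.1, 0.4, -0.5]
opening: 0.0852
grasp_force: 0.0
```

>>> play_rows(
  steps=[
    {"hand":1,"linear":[0,0,0.015],"delta_rot":[0,0,0]},
    {"hand":1,"linear":[0,0,0.025],"delta_rot":[0,0,0]},
    {"hand":1,"linear":[0,0,0.028],"delta_rot":[0,0,0]},
    {"hand":1,"linear":[0,0,0.028],"delta_rot":[0,0,0]},
    {"hand":0.6,"linear":[0,0,0.028],"delta_rot":[0,0,0]},
  ],
)

```text
time_s: 26.85
tcp_pos: [0.449, -0.1854, 0.0498]
tcp_rot: [0.722, -0.692, 0.001, -0.0]
force: [0.7, -0.9, 0.6]
opening: 0.0728
grasp_force: 0.0
```

>>> play_rows(
  steps=[
    {"hand":0.4,"linear":[0,0,0],"delta_rot":[0,0,0]},
    {"hand":0.2,"linear":[0,0,0],"delta_rot":[0,0,0]},
    {"hand":-0.2,"linear":[0,0,0],"delta_rot":[0,0,0]},
    {"hand":-0.2,"linear":[0,0,0],"delta_rot":[0,0,0]},
    {"hand":-0.2,"linear":[0,0,0],"delta_rot":[0,0,0]},
  ],
)

```text
time_s: 27.35
tcp_pos: [0.4489, -0.1856, 0.0501]
tcp_rot: [0.722, -0.692, 0.001, -0.0]
force: [-1.1, 1.0, 6.0]
opening: 0.0587
grasp_force: 64.4
```

>>> play_rows(
  steps=[
    {"hand":-0.2,"linear":[0,0,0],"delta_rot":[0,0,0]},
    {"hand":-0.2,"linear":[0,0,-0.01],"delta_rot":[0,0,0]},
    {"hand":-0.2,"linear":[0,0,-0.03],"delta_rot":[0,0,0]},
    {"hand":-0.2,"linear":[0,0,-0.05],"delta_rot":[0,0,0]},
    {"hand":-0.2,"linear":[0,0,-0.06],"delta_rot":[0,0,0]},
  ],
)

```text
time_s: 27.85
tcp_pos: [0.4491, -0.1856, 0.1111]
tcp_rot: [0.722, -0.692, 0.001, -0.001]
force: [0.5, 0.2, -1.3]
opening: 0.0587
grasp_force: 64.6
```

Run:
```python
from h import *; from rig import robot
s=robot.observe(); tgt(s,.4555,.1792,.11,-177.7); print(s["grasp_force"])
```

```text
now [ 0.4491 -0.1856  0.1111] yaw -177.62 t 27.85 q [-0.07  0.2  -0.28  0.   -1.09  0.11] open 0.0587 F [ 0.5  0.2 -1.3] 
 shift [-0.3642 -0.0215  0.0009] turn [-0.17 -0.03  0.08]
64.57299666304607
```

Scaled: -0.17 degrees is -0.0038.

>>> play_rows(
  steps=[
    {"hand":-0.2,"linear":[-0.02,-0.001,0],"delta_rot":[-0.0038,0,0]},
    {"hand":-0.2,"linear":[-0.055,-0.003,0],"delta_rot":[-0.0038,0,0]},
    {"hand":-0.2,"linear":[-0.095,-0.006,0],"delta_rot":[-0.0038,0,0]},
    {"hand":-0.2,"linear":[-0.135,-0.008,0],"delta_rot":[-0.0038,0,0]},
    {"hand":-0.2,"linear":[-0.175,-0.01,0],"delta_rot":[-0.0038,0,0]},
  ],
)

```text
time_s: 28.35
tcp_pos: [0.4505, -0.0086, 0.109]
tcp_rot: [0.721, -0.693, -0.001, 0.001]
force: [1.1, -0.2, -1.1]
opening: 0.0587
grasp_force: 64.6
```

>>> play_rows(
  steps=[
    {"hand":-0.2,"linear":[-0.04,-0.002,0],"delta_rot":[0,0,0]},
    {"hand":-0.2,"linear":[-0.08,-0.004,0],"delta_rot":[0,0,0]},
    {"hand":-0.2,"linear":[-0.12,-0.007,0],"delta_rot":[0,0,0]},
    {"hand":-0.2,"linear":[-0.155,-0.009,0],"delta_rot":[0,0,0]},
    {"hand":-0.2,"linear":[-0.175,-0.01,0],"delta_rot":[0,0,0]},
  ],
)

```text
time_s: 28.85
tcp_pos: [0.4534, 0.1676, 0.1089]
tcp_rot: [0.722, -0.692, -0.001, 0.001]
force: [0.1, -0.3, -1.9]
opening: 0.0585
grasp_force: 64.6
```

Run:
```python
from h import *; from rig import robot
s=robot.observe(); tgt(s,.4555,.1804,.052,-177.7)
s,f,T=wrist(robot,"w10"); R=Ro.from_quat(s["tcp_rot"]).as_matrix(); L=(cloud(f,T)-s["tcp_pos"])@R*1000
m=(f["depth"]>0)&(abs(L[...,0])<45)&(abs(L[...,1])<33)&(L[...,2]<-28)&(L[...,2]>-52)&(np.hypot(L[...,0],L[...,1])<33)
print(cv2.minEnclosingCircle(L[m][:,:2].astype(np.float32)),L[m].min(0),L[m].max(0),L[m][np.argmin(L[m][:,2])])
```

```text
now [0.4534 0.1676 0.1089] yaw -177.53 t 28.85 q [ 0.68  0.2  -0.28 -0.   -1.09 -0.63] open 0.0585 F [ 0.1 -0.3 -1.9] 
 shift [-0.0127 -0.0028  0.0569] turn [0.18 0.03 0.17]
((0.6951999664306641, -0.04221750795841217), 32.8226318359375) [-28.98083839 -32.46243011 -51.94609912] [ 31.90166242  32.10280858 -28.00123895] [ 10.85647532  30.16778546 -51.94609912]
```

Scaled: 0.15 degrees is 0.0033.

>>> play_rows(
  steps=[
    {"hand":-0.2,"linear":[-0.006,-0.001,0.005],"delta_rot":[0.0022,0,0]},
    {"hand":-0.2,"linear":[-0.012,-0.002,0.015],"delta_rot":[0.0033,0,0]},
    {"hand":-0.2,"linear":[-0.0127,-0.0028,0.03],"delta_rot":[0.0033,0,0]},
    {"hand":-0.2,"linear":[-0.0127,-0.0028,0.04],"delta_rot":[0.0033,0,0]},
    {"hand":-0.2,"linear":[-0.0127,-0.0028,0.045],"delta_rot":[0.0033,0,0]},
  ],
)

```text
time_s: 29.4
tcp_pos: [0.455, 0.1769, 0.0623]
tcp_rot: [0.721, -0.693, -0.0, 0.001]
force: [-0.8, -0.2, -1.2]
opening: 0.0587
grasp_force: 64.6
```

>>> play_rows(
  steps=[
    {"hand":-0.2,"linear":[0,0,0.001],"delta_rot":[0,0,0]},
    {"hand":-0.2,"linear":[0,0,0.002],"delta_rot":[0,0,0]},
    {"hand":-0.2,"linear":[0,0,0.003],"delta_rot":[0,0,0]},
    {"hand":-0.2,"linear":[0,0,0.004],"delta_rot":[0,0,0]},
    {"hand":-0.2,"linear":[0,0,0.004],"delta_rot":[0,0,0]},
  ],
)

```text
time_s: 29.9
tcp_pos: [0.4559, 0.178, 0.0601]
tcp_rot: [0.722, -0.692, -0.0, -0.0]
force: [-0.2, 0.5, -0.5]
opening: 0.0585
grasp_force: 64.6
```

Run:
```python
from h import *; from rig import robot
s=robot.observe(); tgt(s,.4555,.1803,.052,-177.7)
```

```text
now [0.4559 0.178  0.0601] yaw -177.63 t 29.90 q [ 0.69  0.26 -0.34 -0.   -0.96 -0.65] open 0.0585 F [-0.2  0.5 -0.5] 
 shift [-0.0023  0.0003  0.0081] turn [0.01 0.01 0.07]
```

>>> play_rows(
  steps=[
    {"hand":-0.2,"linear":[-0.0015,0.0003,0.002],"delta_rot":[0,0,0]},
    {"hand":-0.2,"linear":[-0.0023,0.0003,0.004],"delta_rot":[0,0,0]},
    {"hand":-0.2,"linear":[-0.0023,0.0003,0.0055],"delta_rot":[0,0,0]},
    {"hand":-0.2,"linear":[-0.0023,0.0003,0.0065],"delta_rot":[0,0,0]},
    {"hand":-0.2,"linear":[-0.0023,0.0003,0.007],"delta_rot":[0,0,0]},
  ],
)

```text
time_s: 30.4
tcp_pos: [0.4554, 0.1802, 0.0528]
tcp_rot: [0.722, -0.692, -0.0, 0.0]
force: [-0.3, 0.1, -0.5]
opening: 0.0584
grasp_force: 64.6
```

>>> play_rows(
  steps=[
    {"hand":-0.2,"linear":[0,0,0.0005],"delta_rot":[0,0,0]},
    {"hand":-0.2,"linear":[0,0,0.0005],"delta_rot":[0,0,0]},
    {"hand":-0.2,"linear":[0,0,0.001],"delta_rot":[0,0,0]},
    {"hand":-0.2,"linear":[0,0,0.001],"delta_rot":[0,0,0]},
    {"hand":-0.2,"linear":[0,0,0.001],"delta_rot":[0,0,0]},
  ],
)

```text
time_s: 30.9
tcp_pos: [0.4555, 0.1803, 0.0522]
tcp_rot: [0.722, -0.692, -0.0, -0.0]
force: [-2.1, -1.1, 1.1]
opening: 0.0588
grasp_force: 64.9
```

>>> play_rows(
  steps=[
    {"hand":-0.2,"linear":[0,0,0.0003],"delta_rot":[0,0,0]},
    {"hand":-0.2,"linear":[0,0,0.0003],"delta_rot":[0,0,0]},
    {"hand":0.5,"linear":[0,0,0.0003],"delta_rot":[0,0,0]},
    {"hand":0.7,"linear":[0,0,0.0003],"delta_rot":[0,0,0]},
    {"hand":1,"linear":[0,0,0.0003],"delta_rot":[0,0,0]},
  ],
)

```text
time_s: 31.4
tcp_pos: [0.4555, 0.1803, 0.0515]
tcp_rot: [0.722, -0.692, -0.0, 0.0]
force: [-1.0, -0.4, -0.3]
opening: 0.0845
grasp_force: 0.0
```

>>> play_rows(
  steps=[
    {"hand":1,"linear":[0,0,0],"delta_rot":[0,0,0]},
    {"hand":1,"linear":[0,0,-0.02],"delta_rot":[0,0,0]},
    {"hand":1,"linear":[0,0,-0.06],"delta_rot":[0,0,0]},
    {"hand":1,"linear":[0,0,-0.1],"delta_rot":[0,0,0]},
    {"hand":1,"linear":[0,0,-0.14],"delta_rot":[0,0,0]},
  ],
)

```text
time_s: 31.9
tcp_pos: [0.4553, 0.18, 0.1932]
tcp_rot: [0.722, -0.692, -0.0, 0.0]
force: [0.7, 1.3, 0.7]
opening: 0.0853
grasp_force: 0.0
```

>>> play_rows(
  steps=[
    {"hand":1,"linear":[0.02,-0.02,-0.03],"delta_rot":[0,0,0]},
    {"hand":1,"linear":[0.03,-0.04,-0.05],"delta_rot":[0,0,0]},
    {"hand":1,"linear":[0.03,-0.06,-0.05],"delta_rot":[0,0,0]},
    {"hand":1,"linear":[0.03,-0.06,-0.05],"delta_rot":[0,0,0]},
    {"hand":1,"linear":[0.03,-0.06,-0.05],"delta_rot":[0,0,0]},
  ],
)

```text
time_s: 32.4
tcp_pos: [0.5165, 0.1526, 0.2408]
tcp_rot: [0.721, -0.693, -0.0, 0.001]
force: [-0.5, -1.3, -0.0]
opening: 0.0859
grasp_force: 0.0
```

Run:
```python
from h import *; from rig import robot
s,f,T=wrist(robot,"w11"); print(s["tcp_pos"],s["time_s"])
print("tower",box(f,T,(.4555,.1792),.08,.105,.05)); print("round",fit_slab(f,(.4555,.1792,0),(.084,),.006,T=T))
print("cabin",box(f,T,(.6344,.1589),.066,.1,.05),"sq",fit_slab(f,(.6344,.1589,.042),(.08,.08),.006,T=T)[0])
g=robot.grab_frame("top"); np.savez("top9.npz",**g); cv2.imwrite("pics/top9.png",g["img"][:,:,::-1])
print("top tower",box(g,None,(.4568,.176),.08,.105,.05),"cabin",box(g,None,(.6364,.1565),.066,.1,.05),"shed",box(g,None,(.643,-.203),.05,.082,.08))
for n,c in(("boxcar",(.766,.067)),("tree",(.5185,.355)),("jar",(.5785,-.399))): print(n,box(g,None,c,.035,.2,.09)[0])
```

```text
[0.51648743 0.15263992 0.24082941] 32.4
tower (array([456.5, 179.1]), array([59.6, 59.7]), 6.18, np.int64(3731), np.float64(0.1035))
round (array([ 0.45450996,  0.17906233, -0.05243722]), np.float64(0.024160981358783633), np.int64(6085), np.float64(84.0), np.float64(170.0))
cabin (array([635.1, 160.5]), array([56.7, 57.1]), 2.49, np.int64(4026), np.float64(0.0983)) sq [0.63416965 0.1584661  0.040638  ]
top tower (array([450.2, 171.8]), array([42.7, 59.7]), 39.3, np.int64(376), np.float64(0.1017)) cabin (array([635. , 157.4]), array([56.5, 55. ]), 2.46, np.int64(494), np.float64(0.098)) shed (array([ 642.4, -202.2]), array([119.2,  53.7]), 88.67, np.int64(1031), np.float64(0.0809))
boxcar [765.6  67.1]
tree [508.4 348.8]
jar [ 578.3 -399.1]
```

View pics/w11.png

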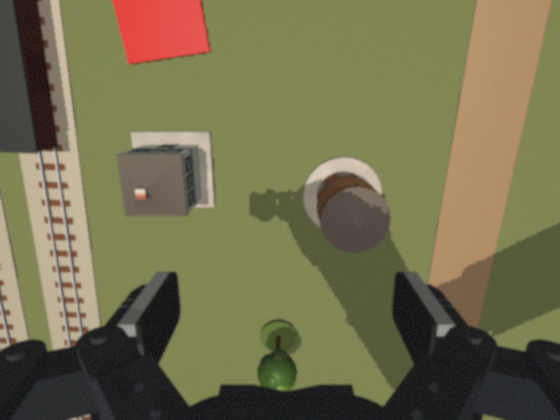

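The wrist view shows the tower upright and centred on the round slab at (350,195), the cabin square on its slab at (160,180), and the tree standing at (278,350). All three placings are within about 1.5 mm, so I hand in.

```bash
python3 -c "
from rig import robot; print(robot.hand_in())"
```

```text
the job is handed in; nothing more can be done
None
```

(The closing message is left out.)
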